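# Ready the bench driver for hanger screws

## Task

Make the straight driver in the charging cradle ready for the hanger screws inside the deep frame: turn its clutch collar down to 4, and fit the right-angle head on its nose, notch over the key and pushed fully home. Leave the other heads and the tools on the bench where they are.

Things in the scene. Friction and masses are not known exactly. Their poses are not given: they have to be found in the camera images.
- clutch (a joint): Clutch collar, a black ribbed ring 46 mm across round the driver's neck. White numbers 1 to 12 on its lower edge; the one at the white index line on the shell is the setting. Clicks every 24 degrees (0.419 rad), end stops. Value = 0.419 x (setting - 1) rad: 0 at 1, 1.257 at 4. It grows counter-clockwise seen looking down on the nose, so towards lower numbers turn clockwise. Starts between 7 and 10.
- grip_band (a point): Middle of the collar's ribbed grip band (13 mm long), on the driver's axis, 13 mm below seat; axes as seat. The shell below it is at most 43 mm across, so fingertips may reach past the collar. About 0.17 N m carries it over a click; let go, it settles into the nearest click and stays. The bevel at the collar's top has a white tick over each number, a broad one over 1.
- index (a point): Tip of the white index line on the driver's shell, just below the collar's numbers, on the same side of the driver as the key.
- seat (a point): On the driver's axis, in the upper face of the nose flange (41 mm across, 4 mm thick, just above the collar) where a head's rim rests; about 0.21 m above the bench. z: out of the nose along the driver's axis, which leans 0.5 rad from vertical, nose towards the robot. x: to the key's side, up and away from the robot. Steel spigot on it: 26 mm across, 22 mm high, top 4 mm narrowed to 23 mm.
- key (a point): Outer face of the spigot's key, 17.5 mm from the axis on the +x side of seat: a block 7 mm wide, from the flange to 11 mm above it.
- cradle: Black charging cradle, base 180 x 104 mm, screwed to the bench; the driver (230 mm long, 43 mm thick) is latched in it and does not move. Origin: on the bench, under the base; x horizontal, away from the nose.
- angle_head: Right-angle head, loose, about 0.17 kg, standing on the bench, open socket down. Origin: centre of its lower rim; z up through the head, x the way its output nose points. Skirt 42 mm across, 29 mm high; bore 28 mm across, 26 mm deep. Fully home and right way round, its origin and axes lie on those of seat.
- notch (a point): Middle of the notch in the skirt's lower rim, 10 mm wide, 14 mm high, on the head's +x side under the output: it takes the driver's key with about 5 degrees of play either way.
- case (a point): Middle of the head's aluminium gear case, 49 mm above its rim: 36 mm along the head's x, 30 mm along y, from 33 to 65 mm above the rim (a thin cap adds 2 mm). Its flat sides, 30 mm apart along y, are the place to grip.
- output (a point): End of the head's output nose: 41 mm along its x, 49 mm above its rim; 25 mm across at the case, 17 mm at the end.
- chuck_head: another head, left alone: same skirt, with a round black ribbed drill chuck on top, 42 mm across, 78 mm high. Origin: centre of its underside. It and the right-angle head may have changed places.
- bit_head: another head, left alone: same skirt with a slim straight steel bit holder, 80 mm high. Origin: centre of its underside.
- cutters: flush cutters with red handles lying flat, 155 x 52 mm, 15 mm high; left alone
- tape_roll: roll of masking tape lying flat, 110 mm across, 25 mm high; left alone
- hanger_tray: small wooden tray with D-ring hangers, screws and bumpers, 110 x 160 mm, 28 mm high; left alone
- point_driver: grey hand point driver lying like a stapler, 185 x 28 mm, 72 mm high; left alone
- awl: awl with a wooden handle lying flat, 170 mm long; left alone
Things that resemble listed ones, but are neither listed nor needed, are in the scene too. Leave any orange look-alike of the angle_head alone. What is meant by the cradle is not purple, and is the larger of those in its own colour.

How it is judged:
At the end, for the whole second after the job is handed in: The clutch collar rests in click 4 (within 0.1 rad of it) and the right-angle head sits at rest and released on the driver's nose, notch over the key, its rim within 3 mm of the flange and of the axis, its axis within 0.1 rad of the driver's and its output within 0.16 rad of the key's side (value of joint clutch between 1.15664 and 1.35664 rad and x of angle_head in the frame of seat between -0.003 and 0.003 m and y of angle_head in the frame of seat between -0.003 and 0.003 m and z of angle_head in the frame of seat between -0.003 and 0.003 m and angle between the z axis of angle_head and the z axis of seat, either way round below 0.1 rad and angle between the x axis of angle_head and the x axis of seat, either way round below 0.16 rad and x of output in the frame of seat above 0.03 m and linear speed of angle_head below 0.02 m/s); the robot touches nothing.
It fails at once if another head, a tool or the hanger tray is moved more than 30 mm (distance of any of chuck_head, bit_head, cutters, tape_roll, hanger_tray, point_driver, awl from where it was at the start of the episode above 0.03 m).
It also fails if it takes over 72 s, if anything falls off the work surface, if the arm or the gripper's body presses on something with over 40 N, if the wrist force passes 120 N, or if a joint passes its speed limit or range.

## Robot

A 6-joint arm with a two-finger parallel gripper is mounted at the origin on the work surface. World frame = base frame: x ahead of the robot, y to its left, z up, the work surface at z = 0. Lengths are in m, angles in rad, forces in N, time in s.
With the tool pointing down it reaches from about 0.4 to 0.825 m from the base axis. Payload 7 kg.
Tool frame: the origin (TCP) lies between the finger pads; the fingertips stand 8 mm ahead of it and the grasp point (between the pads) lies 11 mm behind it (arm.finger_overhang is the distance from the TCP to the fingertips, in m); z points along the fingers, y is the line along which they close (so a half turn about z gives the same grasp; the last joint's range is limited). The gripper opens to 88 mm and grips with 3 to 60 N. Pads are 19 mm wide; open, the fingers measure 130 mm over their backs; the gripper's body (78 mm by 193 mm) begins 47 mm behind the grasp point.
Start: joints at [1.494, 0.359, 0.012, 0, -1.224, -0.288], TCP at [0.241, 0.631, 0.235] pointing down, gripper open.
Joint ranges: [-3.07, 3.07], [-1.43, 2.12], [-1.02, 1.25], [-3.03, 1.67], [-3.05, -0], [-3.03, 3.03]. Speed limits (rad/s): [2.39, 2.39, 3.01, 3.14, 3.14, 3.14].

## Interface

Orientations are given as [roll, pitch, yaw] about the fixed x, y, z axes, in that order (R = Rz(yaw) Ry(pitch) Rx(roll)).
In Python, from station import arm gives the robot as it stands.
- The arm moves only by the tool move_arm, never from a script. Its argument "rows" is text: rows parted by semicolons, each of 7 numbers parted by spaces: the turn, a rotation vector about the tool's x, y, z in degrees, then the shift along the tool's x, y, z in m, then the finger opening in m, from 0 to 0.0876. A call has 1 to 8 rows; each row shifts and turns the commanded pose from where the row before left it, along the tool's axes as they then stand; what a row does not reach is not made up. A row lasts 1/8 s, in which the tool goes at most 62.5 mm and 10.7 degrees, less where a joint would pass 70% of its speed; a pose out of reach is approached as far as the arm can. A call is refused whole if a number of a shift passes 0.0625 or a number of a turn 10.7, either way. A call with a gripper value outside its range is refused whole. The fingers move at their own pace and stop on an object; "squeeze" is the grip in N (left out, the last holds). Time passes only in rows, so rows that do not move let the fingers close. It gives the time, the measured TCP pose, the force, the opening and the grip force at its end, in the units of the state.
- arm.get_state(): the state, without advancing time (a new reading comes with each control period).
- arm.grab_frame(name): name is "side" or "top"; returns (picture, depth): 400x640x3 uint8, blue, green, red; 400x640 float32, m along the optical axis (not along the pixel's ray), 0 where there is no reading.
- arm.camera_model(name): a dict with "mtx" (3x3 intrinsics, pixels), "k1" (the pictures are not rectified: a ray, as slopes to the right and down, at radius r is drawn at 1 + k1 r^2 times it, then the intrinsics apply), "camera_from_world" (4x4, takes a point from world to camera coordinates). Camera axes: x right, y down, z forward; pixel columns grow to the right and rows downward; lengths in m; the calibration is good to about 2 mm. A picture is of the moment at which its call begins. camera_model takes no time and is no camera call.
- arm.job_done(): hands the job in; it is judged then, once.
The state is a dict: "t": time; "q": joint angles; "qd": joint speeds; "joint_efforts": joint torques, N m; "eef_pos": TCP position; "ee_rot": TCP orientation; "force": force on the tool from outside, world axes, zero at the start; "moment": the same for the moment, N m; "width": finger opening in m; "gripper_force": force on a finger pad.
Only numpy, scipy, OpenCV 4.12 (cv2) and the standard library are available. Lean on these libraries where they do the work, as an engineer would, in place of code of your own. Each camera call takes 0.05 s, during which the arm holds its last target. There are 200 camera calls.

## Working session

There is one attempt and no reset: what is moved stays moved. The work goes in short steps, Python scripts to look and compute and a tool call to move; the robot and the scene stay as the last step left them, time stands still between calls to the robot, and variables do not carry over. Pictures are saved under pics/ and viewed, at most 11 in all, crops included, and the job is handed in when it is done.

Besides the shell and the picture viewer there is one more tool, called after "Request:" by a JSON object that holds its "method" and its "body". move_arm: Moves the arm, as the interface text tells. Its arguments: {"type":"object","properties":{"rows":{"type":"string"},"squeeze":{"type":"number"}},"required":["rows"]}

```bash
mkdir -p pics; ls
python3 - <<'E'
from station import arm
import cv2,numpy as np
print(arm.get_state())
for n in("side","top"):
    p,d=arm.grab_frame(n); np.savez('%s0.npz'%n,p=p,d=d); cv2.imwrite('pics/%s0.png'%n,p)
    c=arm.camera_model(n); print(n,c)
E
```

```text
pics
{'t': 0.0, 'q': array([ 1.49411546e+00,  3.59347521e-01,  1.10517452e-02, -3.42385949e-04,
       -1.22410663e+00, -2.88082972e-01]), 'qd': array([ 0.00144116, -0.00055324, -0.00096949,  0.00018977,  0.00034066,
        0.0006381 ]), 'joint_efforts': array([-6.50894999e-04, -5.82721961e+01,  2.93045551e+01,  6.99691460e+00,
        6.80463592e-03, -1.75280138e-04]), 'eef_pos': array([0.24065908, 0.63012329, 0.23364644]), 'ee_rot': array([ 3.13996131e+00, -1.47749717e-04, -3.64880318e-01]), 'force': array([0.06943687, 0.74866943, 0.78594494]), 'moment': array([ 0.00022188, -0.00248768, -0.00697421]), 'gripper_force': 0.0, 'width': 0.08744493846617785}
side {'mtx': array([[379.88388623,   0.        , 316.80347882],
       [  0.        , 379.88388623, 199.19151914],
       [  0.        ,   0.        ,   1.        ]]), 'k1': -0.026238630580258018, 'camera_from_world': array([[ 0.96349379, -0.26737527, -0.0137907 , -0.48949416],
       [-0.15660779, -0.52106491, -0.83902643,  0.19696214],
       [ 0.21714907,  0.81055649, -0.54391586,  1.11111856],
       [ 0.        ,  0.        ,  0.        ,  1.        ]])}
top {'mtx': array([[362.98168949,   0.        , 315.82138413],
       [  0.        , 362.98168949, 200.08765565],
       [  0.        ,   0.        ,   1.        ]]), 'k1': -0.002237642769715327, 'camera_from_world': array([[-0.04426809, -0.99901542, -0.00291987,  0.01451719],
       [-0.97409318,  0.04381219, -0.22186252,  0.53764342],
       [ 0.221772  , -0.00697721, -0.97507359,  1.05189491],
       [ 0.        ,  0.        ,  0.        ,  1.        ]])}
```

View pics/side0.png

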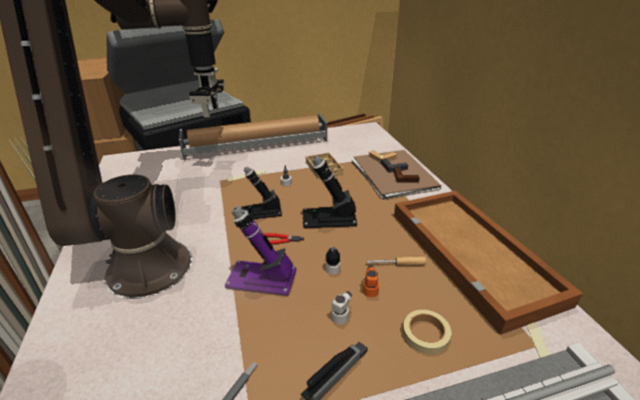

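View pics/top0.png

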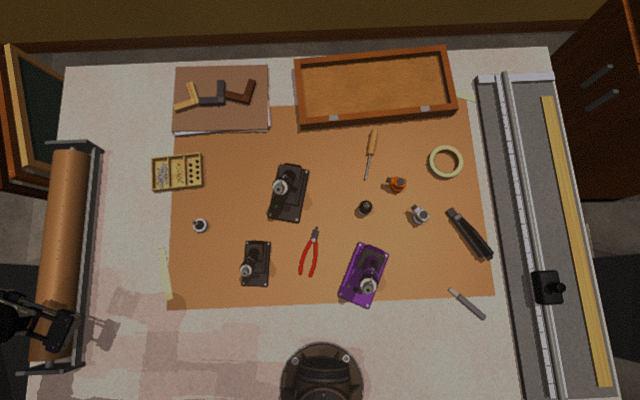

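Both views: large black cradle (target) at side (325,195), top (287,190); silver right-angle head at side (341,308), top (419,214); orange look-alike at side (372,280); smaller black and purple cradles are decoys.

```bash
cat > h.py <<'E'
import numpy as np,cv2
from station import arm
from scipy.spatial.transform import Rotation as Rn
M={n:arm.camera_model(n) for n in("side","top")}
def rays(n,uv):
    """camera slopes (undistorted) of pixels"""
    c=M[n];k=c['mtx'];uv=np.atleast_2d(uv).astype(float)
    s=(uv-k[:2,2])/[k[0,0],k[1,1]];o=s.copy()
    for _ in range(5): o=s/(1+c['k1']*(o**2).sum(1,keepdims=True))
    return np.c_[o,np.ones(len(o))]
def w(n,pc):
    T=M[n]['camera_from_world'];return (pc-T[:3,3])@T[:3,:3]
def plane(n,uv,z):
    T=M[n]['camera_from_world'];o=-T[:3,:3].T@T[:3,3];d=rays(n,uv)@T[:3,:3]
    return o+d*((z-o[2])/d[:,2])[:,None]
def depth(n,uv,d):
    uv=np.atleast_2d(uv);return w(n,rays(n,uv)*d[uv[:,1],uv[:,0]][:,None])
def cloud(n,d):
    v,u=np.mgrid[:400,:640];uv=np.c_[u.ravel(),v.ravel()]
    return depth(n,uv,d).reshape(400,640,3)
def tri(a,b):
    """two-view point: side px a, top px b"""
    A=[];B=[]
    for n,p in(("side",a),("top",b)):
        T=M[n]['camera_from_world'];o=-T[:3,:3].T@T[:3,3];d=(rays(n,p)@T[:3,:3])[0];d/=np.linalg.norm(d)
        P=np.eye(3)-np.outer(d,d);A.append(P);B.append(P@o)
    x=np.linalg.lstsq(np.vstack(A),np.hstack(B),rcond=None)[0]
    return x,np.linalg.norm(np.vstack(A)@x-np.hstack(B))
def proj(n,p):
    c=M[n];T=c['camera_from_world'];p=np.atleast_2d(p)@T[:3,:3].T+T[:3,3];s=p[:,:2]/p[:,2:]
    s=s*(1+c['k1']*(s**2).sum(1,keepdims=True));return s*c['mtx'][0,0]+c['mtx'][:2,2]
def crop(p,u,v,w_,h_,k):
    return cv2.resize(p[v:v+h_,u:u+w_],None,fx=k,fy=k,interpolation=cv2.INTER_CUBIC)
def rpy(s): return Rn.from_euler('xyz',s).as_matrix()
E
python3 - <<'E'
from h import *
s=np.load('side0.npz');t=np.load('top0.npz')
a=np.hstack([crop(s['p'],295,145,66,50,6),crop(t['p'],260,155,66,50,6)])
b=np.hstack([crop(s['p'],310,280,66,50,6),crop(t['p'],386,190,66,50,6)])
cv2.imwrite('pics/c1.png',np.vstack([a,b]))
# silver head: points above table near it
for n,f,box in(('side',s,(325,285,358,330)),('top',t,(405,200,432,228))):
    c=cloud(n,f['d'])[box[1]:box[3],box[0]:box[2]].reshape(-1,3)
    for lo,hi in((.005,.025),(.035,.06),(.06,.075)):
        q=c[(c[:,2]>lo)&(c[:,2]<hi)];print(n,lo,len(q),q.mean(0).round(4),q.min(0).round(3),q.max(0).round(3))
for n,f,box in(('side',s,(295,145,361,230)),('top',t,(262,160,312,226))):
    c=cloud(n,f['d'])[box[1]:box[3],box[0]:box[2]].reshape(-1,3)
    for lo,hi in((-.01,.006),(.008,.04),(.06,.09),(.1,.13),(.13,.16),(.16,.19),(.19,.21),(.21,.22),(.22,.24)):
        q=c[(c[:,2]>lo)&(c[:,2]<hi)];
        if len(q):print(n,lo,len(q),q.mean(0).round(4),q.min(0).round(3),q.max(0).round(3))
E
```

```text
side 0.005 98 [ 0.469  -0.3445  0.0147] [ 0.453 -0.366  0.005] [ 0.51  -0.293  0.025]
side 0.035 146 [ 0.4788 -0.3341  0.0509] [ 0.454 -0.352  0.036] [ 0.51  -0.304  0.06 ]
side 0.06 138 [ 0.4739 -0.3339  0.0654] [ 0.455 -0.352  0.06 ] [ 0.498 -0.311  0.072]
top 0.005 84 [ 0.4879 -0.3285  0.0087] [ 0.449 -0.378  0.005] [ 0.534 -0.289  0.024]
top 0.035 59 [ 0.4859 -0.3133  0.0542] [ 0.456 -0.34   0.042] [ 0.51 -0.3   0.06]
top 0.06 128 [ 0.4781 -0.3262  0.066 ] [ 0.457 -0.35   0.06 ] [ 0.502 -0.306  0.073]
side -0.01 3312 [ 6.398e-01  3.425e-01 -5.000e-04] [ 0.449 -0.006 -0.008] [0.888 0.699 0.006]
side 0.008 1259 [0.6012 0.1767 0.0194] [0.474 0.007 0.008] [0.827 0.523 0.04 ]
side 0.06 207 [0.6095 0.048  0.0745] [0.576 0.03  0.06 ] [0.651 0.097 0.09 ]
side 0.1 116 [0.5895 0.0592 0.1161] [0.562 0.048 0.1  ] [0.617 0.077 0.13 ]
side 0.13 121 [0.5765 0.0633 0.1452] [0.547 0.056 0.13 ] [0.604 0.077 0.16 ]
side 0.16 127 [0.5587 0.0652 0.1749] [0.53  0.055 0.16 ] [0.587 0.08  0.189]
side 0.19 96 [0.5429 0.0681 0.2002] [0.521 0.059 0.19 ] [0.571 0.094 0.21 ]
side 0.21 55 [0.5428 0.0719 0.2152] [0.52  0.061 0.21 ] [0.564 0.089 0.22 ]
side 0.22 71 [0.5348 0.081  0.2286] [0.519 0.071 0.22 ] [0.555 0.102 0.239]
top -0.01 1447 [0.585  0.0891 0.0012] [ 0.471  0.    -0.005] [0.697 0.165 0.006]
top 0.008 1177 [0.5472 0.0769 0.02  ] [0.477 0.011 0.008] [0.692 0.153 0.038]
top 0.06 140 [0.6122 0.0605 0.0785] [0.579 0.035 0.06 ] [0.656 0.103 0.09 ]
top 0.1 36 [0.6039 0.0618 0.1136] [0.576 0.055 0.1  ] [0.622 0.085 0.129]
top 0.13 35 [0.5934 0.0673 0.1477] [0.569 0.059 0.133] [0.608 0.084 0.16 ]
top 0.16 42 [0.5747 0.0699 0.178 ] [0.551 0.061 0.16 ] [0.595 0.093 0.19 ]
top 0.19 45 [0.5429 0.0794 0.2031] [0.524 0.064 0.191] [0.577 0.108 0.21 ]
top 0.21 78 [0.5484 0.0813 0.2151] [0.529 0.064 0.21 ] [0.568 0.107 0.22 ]
top 0.22 125 [0.5413 0.0863 0.2299] [0.522 0.071 0.22 ] [0.563 0.103 0.24 ]
```

View pics/c1.png

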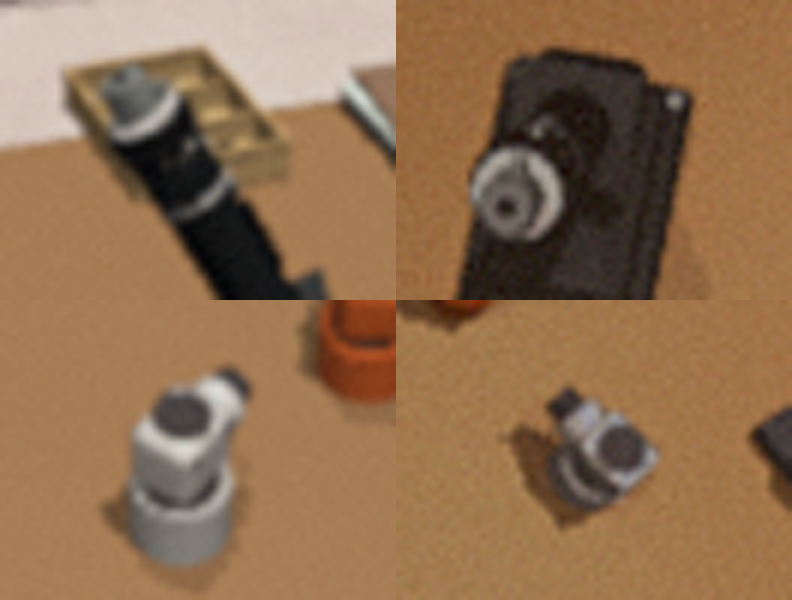

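The crops show: spigot top hole at side px (315.7,157.3), top px (278.5,189.2); flange as white ring around top px (280.5,187.2); head's dark cap at top px (423.2,214.5), output end at (414.5,207.2).

Run:
```python
from h import *
from scipy.optimize import least_squares
s=np.load('side0.npz');t=np.load('top0.npz')
ct=cloud('top',t['d']);cs=cloud('side',s['d'])
# base yaw
c=ct[158:228,260:314].reshape(-1,3)
q=c[(c[:,2]>.010)&(c[:,2]<.035)];print('base z',np.percentile(q[:,2],[5,25,50,75,95]).round(3))
r=cv2.minAreaRect((q[:,:2]*1000).astype(np.float32));print('base rect mm',r)
# axis, by cylinder fit to barrel+collar depth, tilt .5 given
R=np.vstack([ct[158:228,262:312].reshape(-1,3),cs[145:232,295:361].reshape(-1,3)])
b=R[(R[:,2]>.11)&(R[:,2]<.185)&(R[:,0]>.5)&(R[:,0]<.66)&(R[:,1]>.03)&(R[:,1]<.12)]
def f(p):
    a=np.array([-np.sin(p[3])*np.cos(p[2]),-np.sin(p[3])*np.sin(p[2]),np.cos(p[3])])
    return np.linalg.norm(np.cross(b-[p[0],p[1],.15],a),axis=1)-p[4]
o=least_squares(f,[.59,.07,-.2,.5,.021],loss='soft_l1',f_scale=.002);print(len(b),'cyl',o.x.round(4),np.abs(o.fun).mean())
print('spigot top',tri((315.7,157.3),(278.5,189.2)))
print('flange',tri((319.4,165),(280.5,187.2)))
print('cap',tri((310+182/6,280+115/6),(423.2,214.5)),plane('top',(423.2,214.5),.067),plane('side',(340.3,299.2),.067))
print('out end',tri((310+234/6,280+84/6),(414.5,207.2)),plane('top',(414.5,207.2),.052))
# case top outline
c=ct[203:224,408:432].reshape(-1,3);q=c[(c[:,2]>.06)&(c[:,2]<.075)]
print('case top rect',cv2.minAreaRect((q[:,:2]*1000).astype(np.float32)))
c=cs[300:330,325:358].reshape(-1,3);q=c[(c[:,2]>.004)&(c[:,2]<.027)&(c[:,1]<-.3)]
o=least_squares(lambda p:np.hypot(q[:,0]-p[0],q[:,1]-p[1])-.021,[.48,-.33],loss='soft_l1',f_scale=.002);print('skirt',o.x)
```

```text
base z [0.013 0.016 0.018 0.026 0.03 ]
base rect mm ((573.686767578125, 79.0653076171875), (103.73106384277344, 179.3445281982422), 76.87074279785156)
399 cyl [ 0.5726  0.0819 -0.1577  0.4873  0.0232] 0.0014984499546906367
spigot top (array([0.53164551, 0.08699853, 0.23507935]), np.float64(0.0005354294587921664))
flange (array([0.54320321, 0.08424922, 0.20822814]), np.float64(0.0005701345271211551))
cap (array([ 0.4765327 , -0.33127433,  0.06571342]), np.float64(0.0011966015068604473)) [[ 0.47716326 -0.3310292   0.067     ]] [[ 0.47515138 -0.33250536  0.067     ]]
out end (array([ 0.50429384, -0.31113542,  0.05364607]), np.float64(0.001338168559179682)) [[ 0.50365823 -0.31142334  0.052     ]]
case top rect ((480.59552001953125, -322.7005310058594), (52.57115173339844, 30.016260147094727), 47.490901947021484)
skirt [ 0.47442188 -0.33032554]
```

```bash
cat >> h.py <<'E'
psi=-.229
def dirs():
    x=np.array([np.cos(.5)*np.cos(psi),np.cos(.5)*np.sin(psi),np.sin(.5)]);z=np.array([-np.sin(.5)*np.cos(psi),-np.sin(.5)*np.sin(psi),np.cos(.5)])
    return np.c_[x,np.cross(z,x),z]
SR=dirs()
def down(yaw): return Rn.from_euler('xyz',[np.pi,0,np.radians(yaw)]).as_matrix()
TILT=Rn.from_rotvec(.5*np.array([np.sin(psi),-np.cos(psi),0])).as_matrix()
def plan(p,R,n,nt=None):
    """rows for a straight move from the measured pose; nt rows share the turn"""
    st=arm.get_state();p0=st['eef_pos'];R0=rpy(st['ee_rot']);nt=nt or n
    rv=Rn.from_matrix(R0.T@R).as_rotvec(degrees=True);d=(np.array(p)-p0)/n;C=R0
    print('total turn',rv.round(1),'dist',np.linalg.norm(d)*n)
    for i in range(n):
        a=rv/nt if i<nt else rv*0
        print(a.round(1),(C.T@d).round(4));C=C@Rn.from_rotvec(a,degrees=True).as_matrix()
def rep():
    st=arm.get_state();R=rpy(st['ee_rot']);print('q',st['q'].round(3),'F tool',(R.T@st['force']).round(2),'M tool',(R.T@st['moment']).round(3),st['width'],st['gripper_force'])
    return st,R
E
python3 - <<'E'
from h import *
from scipy.optimize import least_squares
s=np.load('side0.npz');t=np.load('top0.npz')
ct=cloud('top',t['d']);cs=cloud('side',s['d'])
R=np.vstack([ct[158:228,262:312].reshape(-1,3),cs[145:232,295:361].reshape(-1,3)])
for src,C in(('top',ct[158:228,262:312]),('side',cs[145:232,295:361])):
    P=(C.reshape(-1,3)-[.5423,.0855,.214])@SR
    for lo,hi,r in((-.022,-.006,.023),(.004,.017,.013),(.0195,.028,0),(-.1,-.03,.021)):
        b=P[(P[:,2]>lo)&(P[:,2]<hi)&(np.hypot(P[:,0],P[:,1])<.035)]
        if r:
            o=least_squares(lambda p:np.hypot(b[:,0]-p[0],b[:,1]-p[1])-r,[0,0],loss='soft_l1',f_scale=.0015);print(src,lo,len(b),o.x.round(4))
        else: print(src,'top',len(b),np.median(b,0).round(4))
    b=P[(np.hypot(P[:,0],P[:,1])>.016)&(np.hypot(P[:,0],P[:,1])<.02)&(abs(P[:,2])<.01)];print('flange z',np.median(b,0).round(4))
S=np.array([.5423,.0855,.214])
plan(S+SR[:,2]*.09,TILT@down(29),16)
E
```

```text
top -0.022 28 [-0.0012  0.0015]
top 0.004 25 [-0.0001  0.0016]
top top 67 [0.0004 0.0002 0.024 ]
top -0.1 84 [-0.0004  0.0022]
flange z [ 0.006  -0.0055  0.0009]
side -0.022 67 [-0.0033  0.0004]
side 0.004 41 [-0.0034  0.0004]
side top 30 [-0.0021 -0.005   0.0235]
side -0.1 259 [-0.0043  0.0008]
flange z [ 0.0052 -0.0154 -0.0013]
total turn [ -8.6  28.3 -48.8] dist 0.5975058460254263
[-0.5  1.8 -3.1] [ 0.0271  0.0254 -0.0037]
[-0.5  1.8 -3.1] [ 0.0258  0.0269 -0.0026]
[-0.5  1.8 -3.1] [ 0.0244  0.0282 -0.0016]
[-0.5  1.8 -3.1] [ 0.0229  0.0295 -0.0006]
[-0.5  1.8 -3.1] [0.0213 0.0307 0.0004]
[-0.5  1.8 -3.1] [0.0196 0.0318 0.0013]
[-0.5  1.8 -3.1] [0.0178 0.0327 0.0022]
[-0.5  1.8 -3.1] [0.016  0.0336 0.003 ]
[-0.5  1.8 -3.1] [0.0141 0.0344 0.0038]
[-0.5  1.8 -3.1] [0.0121 0.035  0.0046]
[-0.5  1.8 -3.1] [0.01   0.0356 0.0052]
[-0.5  1.8 -3.1] [0.008  0.036  0.0058]
[-0.5  1.8 -3.1] [0.0058 0.0363 0.0064]
[-0.5  1.8 -3.1] [0.0037 0.0365 0.0069]
[-0.5  1.8 -3.1] [0.0015 0.0366 0.0073]
[-0.5  1.8 -3.1] [-0.0006  0.0365  0.0077]
```

Request:
{"method": "move_arm", "body": {"rows": "-0.5 1.8 -3.1 0.027 0.0255 -0.004 0.0876; -0.5 1.8 -3.1 0.026 0.027 -0.003 0.0876; -0.5 1.8 -3.1 0.0245 0.028 -0.0016 0.0876; -0.5 1.8 -3.1 0.023 0.0295 -0.0006 0.0876; -0.5 1.8 -3.1 0.021 0.0305 0.0004 0.0876; -0.5 1.8 -3.1 0.0195 0.032 0.0013 0.0876; -0.5 1.8 -3.1 0.018 0.0325 0.002 0.0876; -0.5 1.8 -3.1 0.016 0.0335 0.003 0.0876", "squeeze": 40}}

```text
t: 1.1
eef_pos: [0.3719, 0.3626, 0.2646]
ee_rot: [3.017, -0.228, 0.087]
force: [0.0, 0.1, 0.7]
width: 0.0875
gripper_force: 0.0
```

Request:
{"method": "move_arm", "body": {"rows": "-0.5 1.8 -3.1 0.014 0.0345 0.004 0.0876; -0.5 1.8 -3.1 0.012 0.035 0.0045 0.0876; -0.5 1.8 -3.1 0.01 0.0355 0.005 0.0876; -0.5 1.8 -3.1 0.008 0.036 0.006 0.0876; -0.5 1.8 -3.1 0.006 0.0365 0.0064 0.0876; -0.5 1.8 -3.1 0.0037 0.0365 0.007 0.0876; -0.5 1.8 -3.1 0.0015 0.0365 0.0073 0.0876; -0.5 1.8 -3.1 -0.0006 0.0365 0.0077 0.0876"}}

```text
t: 2.1
eef_pos: [0.5044, 0.0966, 0.2932]
ee_rot: [2.793, -0.375, 0.589]
force: [0.6, 0.1, 0.9]
width: 0.0874
gripper_force: 0.0
```

```bash
cat >> h.py <<'E'
S=np.array([.5423,.0855,.214])+SR@[-.0015,.0005,.0015]
E
python3 - <<'E'
from h import *
st,R=rep();print(((st['eef_pos']-S)@SR).round(4))
plan(S+SR[:,2]*.09,TILT@down(29),2)
E
```

```text
q [ 0.836 -0.215 -0.815  0.621 -0.795  0.854] F tool [ 0.8   0.43 -0.51] M tool [ 0.983 -1.223 -0.079] 0.08738605161023491 0.0
[0.0049 0.0017 0.0869]
total turn [-0.5 -0.9  0.7] dist 0.0060613311484493
[-0.3 -0.5  0.3] [-0.0024 -0.0011 -0.0016]
[-0.3 -0.5  0.3] [-0.0024 -0.001  -0.0016]
```

Request:
{"method": "move_arm", "body": {"rows": "-0.3 -0.5 -10 -0.0024 -0.001 -0.0016 0.0876; -0.3 -0.5 -10 -0.0024 -0.001 -0.0016 0.0876; 0 0 -10 0 0 0.005 0.0876; 0 0 -10 0 0 0.01 0.0876; 0 0 -10 0 0 0.015 0.0876; 0 0 -10 0 0 0.015 0.0876; 0 0 0 0 0 0 0.0876"}}

```text
t: 2.98
eef_pos: [0.519, 0.0908, 0.2531]
ee_rot: [2.652, 0.11, 1.533]
force: [0.6, 0.1, 0.4]
width: 0.0876
gripper_force: 0.0
```

Run:
```python
from h import *
st,R=rep();print(((st['eef_pos']-S)@SR).round(4))
plan(S+SR[:,2]*-.024,TILT@down(29+60),7)
p,d=arm.grab_frame('side');t,d=arm.grab_frame('top')
cv2.imwrite('pics/c2.png',np.hstack([crop(p,270,90,80,100,5),crop(t,250,140,80,100,5)]))
```

```text
q [ 0.774 -0.146 -0.874  0.698 -0.687  1.842] F tool [ 0.07  0.72 -0.09] M tool [ 1.465  0.234 -0.061] 0.08755675806646393 0.0
[-0.0007 -0.0006  0.0442]
total turn [0.  0.3 0.5] dist 0.06824878418013591
[0.  0.  0.1] [0.0001 0.0001 0.0097]
[0.  0.  0.1] [0.0001 0.0001 0.0097]
[0.  0.  0.1] [0.0001 0.0001 0.0097]
[0.  0.  0.1] [0.0001 0.0001 0.0097]
[0.  0.  0.1] [0.0001 0.0001 0.0097]
[0.  0.  0.1] [0.0001 0.0001 0.0097]
[0.  0.  0.1] [0.0001 0.0001 0.0097]
```

View pics/c2.png

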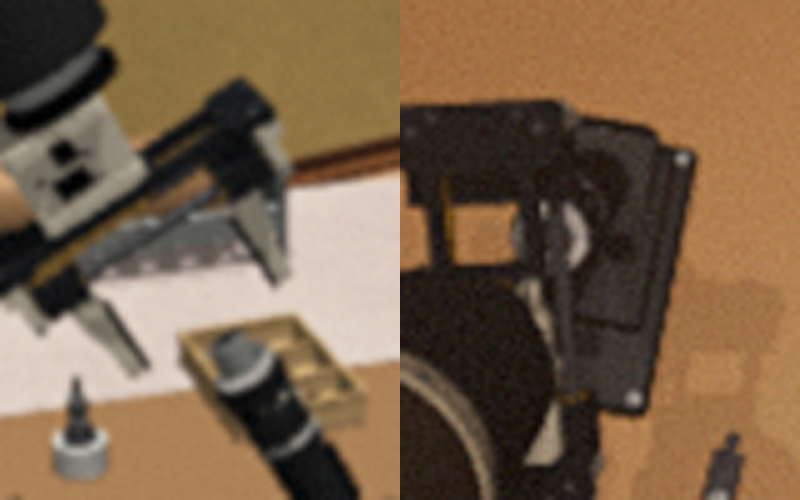

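The view shows the open fingers straddling the nose's axis, spigot at side crop (240,350) ahead of them. Descend over the collar.

Request:
{"method": "move_arm", "body": {"rows": "0 0 0 0 0 0.01 0.0876; 0 0 0 0 0 0.01 0.0876; 0 0 0 0 0 0.01 0.0876; 0 0 0 0 0 0.01 0.0876; 0 0 0 0 0 0.01 0.0876; 0 0 0 0 0 0.01 0.0876; 0 0 0 0 0 0.008 0.0876; 0 0 0 0 0 0 0.0876"}}

```text
t: 4.08
eef_pos: [0.5512, 0.0834, 0.1935]
ee_rot: [2.651, 0.109, 1.534]
force: [0.3, 0.5, -0.8]
width: 0.0876
gripper_force: 0.0
```

Request:
{"method": "move_arm", "body": {"rows": "0 0 0 0 0 0 0.06; 0 0 0 0 0 0 0.052; 0 0 0 0 0 0 0.045; 0 0 0 0 0 0 0.04; 0 0 0 0 0 0 0.04; 0 0 0 0 0 0 0.04", "squeeze": 15}}

```text
t: 4.82
eef_pos: [0.5522, 0.0846, 0.1957]
ee_rot: [2.648, 0.108, 1.535]
force: [6.0, -2.3, -0.3]
width: 0.0453
gripper_force: 15.0
```

Run:
```python
from h import *
st,R=rep();print(((st['eef_pos']-S)@SR).round(4), (SR.T@st['force']).round(2))
```

```text
q [ 0.608 -0.03  -0.964  0.942 -0.462  1.703] F tool [-2.08  5.14  3.39] M tool [-0.432 -0.124 -0.004] 0.04531354766352096 14.99966561794281
[ 0.0014  0.0009 -0.0223] [ 5.48 -0.91 -3.36]
```

Request:
{"method": "move_arm", "body": {"rows": "0 0 0 -0.0005 0.002 0 0.04; 0 0 8 0 0 0 0.04; 0 0 8 0 0 0 0.04; 0 0 8 0 0 0 0.04; 0 0 8 0 0 0 0.04; 0 0 8 0 0 0 0.04", "squeeze": 30}}

```text
t: 5.58
eef_pos: [0.5522, 0.0844, 0.1956]
ee_rot: [2.688, -0.224, 0.913]
force: [-17.0, 6.3, 9.0]
width: 0.0452
gripper_force: 30.0
```

Run:
```python
from h import *
st,R=rep();print(((st['eef_pos']-S)@SR).round(4), (SR.T@st['force']).round(2))
```

```text
q [ 0.609 -0.03  -0.962  0.936 -0.461  1.007] F tool [ -3.27 -11.17 -16.49] M tool [ 5.333 -2.247 -0.068] 0.045234117958051906 29.997915029525757
[ 0.0014  0.0007 -0.0224] [-11.45   2.27  16.46]
```

Request:
{"method": "move_arm", "body": {"rows": "0 0 0 -0.0003 -0.001 -0.0015 0.04; 0 0 8 0 0 0 0.04; 0 0 8 0 0 0 0.04; 0 0 8 0 0 0 0.04; 0 0 8 0 0 0 0.04; 0 0 8 0 0 0 0.04; 0 0 8 0 0 0 0.04"}}

```text
t: 6.45
eef_pos: [0.5516, 0.0849, 0.1957]
ee_rot: [3.003, -0.484, 0.058]
force: [8.4, 1.0, -8.7]
width: 0.0453
gripper_force: 30.0
```

Run:
```python
from h import *
st,R=rep();print(((st['eef_pos']-S)@SR).round(4), (SR.T@st['force']).round(2))
```

```text
q [ 0.613 -0.03  -0.961  0.93  -0.466  0.171] F tool [ 3.44 -2.14 11.46] M tool [ 1.574 -0.41  -0.105] 0.045262039395234745 29.992684721946716
[ 0.0008  0.001  -0.0219] [  2.82   2.91 -11.46]
```

Request:
{"method": "move_arm", "body": {"rows": "0 0 8 0.0002 -0.0001 0.0006 0.04; 0 0 8 0 0 0 0.04; 0 0 8 0 0 0 0.04; 0 0 8 0 0 0 0.04; 0 0 8 0 0 0 0.04; 0 0 8 0 0 0 0.04"}}

```text
t: 7.2
eef_pos: [0.5519, 0.0854, 0.1958]
ee_rot: [-2.848, -0.414, -0.876]
force: [0.2, 3.9, -4.0]
width: 0.0448
gripper_force: 30.0
```

Run:
```python
from h import *
st,R=rep();print(((st['eef_pos']-S)@SR).round(4), (SR.T@st['force']).round(2))
```

```text
q [ 0.612 -0.03  -0.961  0.933 -0.464 -0.668] F tool [-4.25 -1.83  3.22] M tool [ 0.132 -2.736 -0.037] 0.04480841723104763 29.994503259658813
[ 0.001   0.0016 -0.022 ] [-2.53  3.87 -3.23]
```

Request:
{"method": "move_arm", "body": {"rows": "0 0 8 0 0 0 0.04; 0 0 8 0 0 0 0.04"}}

```text
t: 7.45
eef_pos: [0.5521, 0.0855, 0.1958]
ee_rot: [-2.747, -0.319, -1.156]
force: [0.6, 3.3, -2.7]
width: 0.0451
gripper_force: 30.0
```

Run:
```python
from h import *
st,R=rep();print(((st['eef_pos']-S)@SR).round(4), (SR.T@st['force']).round(2))
```

```text
q [ 0.612 -0.03  -0.961  0.934 -0.464 -0.947] F tool [-3.44 -1.06  2.3 ] M tool [-0.2   -2.197 -0.022] 0.045132778113345255 29.99443620443344
[ 0.0011  0.0017 -0.022 ] [-1.43  3.3  -2.3 ]
```

Request:
{"method": "move_arm", "body": {"rows": "0 0 8 0 0 0 0.04; 0 0 8 0 0 0 0.04"}}

```text
t: 7.7
eef_pos: [0.5522, 0.0855, 0.1959]
ee_rot: [-2.678, -0.202, -1.42]
force: [4.1, 3.0, -5.4]
width: 0.0453
gripper_force: 30.0
```

Run:
```python
from h import *
st,R=rep();print(((st['eef_pos']-S)@SR).round(4), (SR.T@st['force']).round(2))
```

```text
q [ 0.612 -0.03  -0.961  0.933 -0.463 -1.227] F tool [-3.39 -1.91  6.36] M tool [-0.368 -2.057  0.04 ] 0.04525192826064196 29.993863999843597
[ 0.0013  0.0018 -0.022 ] [ 0.35  3.88 -6.36]
```

Request:
{"method": "move_arm", "body": {"rows": "0 0 8 0 0 0 0.04; 0 0 8 0 0 0 0.04"}}

```text
t: 7.95
eef_pos: [0.5522, 0.085, 0.1962]
ee_rot: [-2.644, -0.074, -1.669]
force: [1.6, 1.2, -0.0]
width: 0.0454
gripper_force: 30.0
```

Run:
```python
from h import *
st,R=rep();print(((st['eef_pos']-S)@SR).round(4), (SR.T@st['force']).round(2))
```

```text
q [ 0.612 -0.03  -0.961  0.934 -0.465 -1.505] F tool [-1.3  -1.34  0.67] M tool [-1.276 -0.433 -0.899] 0.045359213119591485 29.995116591453552
[ 0.0015  0.0012 -0.0218] [ 1.13  1.49 -0.67]
```

Request:
{"method": "move_arm", "body": {"rows": "0 0 8 0 0 0 0.04; 0 0 8 0 0 0 0.04"}}

```text
t: 8.2
eef_pos: [0.552, 0.0846, 0.1962]
ee_rot: [-2.642, 0.06, -1.914]
force: [-2.2, -1.2, 1.2]
width: 0.0452
gripper_force: 30.0
```

Run:
```python
from h import *
st,R=rep();print(((st['eef_pos']-S)@SR).round(4), (SR.T@st['force']).round(2))
```

```text
q [ 0.611 -0.03  -0.961  0.934 -0.466 -1.784] F tool [ 1.76  0.84 -1.94] M tool [-1.7    0.848 -1.002] 0.04524996096423107 29.994661509990692
[ 0.0015  0.0008 -0.0218] [-1.06 -1.63  1.94]
```

Stop felt (≈1 N·m, collar slips): the collar is at 1. Let go, regrip, turn back three clicks.

Request:
{"method": "move_arm", "body": {"rows": "0 0 0 0 0 0 0.06; 0 0 0 0 0 0 0.06; 0 0 0 0 0 0 0.04; 0 0 0 0 0 0 0.04; 0 0 0 0 0 0 0.04"}}

```text
t: 8.82
eef_pos: [0.552, 0.0842, 0.196]
ee_rot: [-2.642, 0.059, -1.913]
force: [0.4, -0.5, 0.0]
width: 0.0449
gripper_force: 30.0
```

Run:
```python
from h import *
st,R=rep();print(((st['eef_pos']-S)@SR).round(4), (SR.T@st['force']).round(2))
```

```text
q [ 0.611 -0.03  -0.961  0.933 -0.466 -1.781] F tool [ 0.36 -0.49  0.23] M tool [-1.351  0.184  0.007] 0.04493647551074951 29.999838173389435
[ 0.0014  0.0004 -0.0219] [ 0.44 -0.42 -0.22]
```

Request:
{"method": "move_arm", "body": {"rows": "0 0 -8 0 0 0 0.04; 0 0 -8 0 0 0 0.04; 0 0 -8 0 0 0 0.04; 0 0 -8 0 0 0 0.04; 0 0 -8 0 0 0 0.04; 0 0 -8 0 0 0 0.04; 0 0 -8 0 0 0 0.04; 0 0 -8 0 0 0 0.04"}}

```text
t: 9.82
eef_pos: [0.5526, 0.0844, 0.1964]
ee_rot: [-2.852, -0.417, -0.869]
force: [8.5, -1.4, -3.5]
width: 0.0452
gripper_force: 30.0
```

Run:
```python
from h import *
st,R=rep();print(((st['eef_pos']-S)@SR).round(4), (SR.T@st['force']).round(2))
```

```text
q [ 0.61  -0.03  -0.96   0.933 -0.465 -0.659] F tool [ 4.64 -3.68  7.21] M tool [0.452 0.432 0.042] 0.045211683987845544 29.996541738510132
[ 0.0021  0.0008 -0.0218] [ 5.91  0.53 -7.19]
```

Request:
{"method": "move_arm", "body": {"rows": "0 0 -8 0 0 0 0.04; 0 0 0 0 0 0 0.04"}}

```text
t: 10.07
eef_pos: [0.5527, 0.0846, 0.1964]
ee_rot: [-2.914, -0.453, -0.722]
force: [8.9, -2.2, -4.3]
width: 0.045
gripper_force: 30.0
```

Run:
```python
from h import *
st,R=rep();print(((st['eef_pos']-S)@SR).round(4), (SR.T@st['force']).round(2))
```

```text
q [ 0.611 -0.03  -0.96   0.934 -0.465 -0.522] F tool [ 5.43 -2.46  8.18] M tool [ 0.444  0.494 -0.438] 0.0449730106372155 29.997940063476562
[ 0.0021  0.001  -0.0218] [ 5.99 -0.1  -8.16]
```

Request:
{"method": "move_arm", "body": {"rows": "0 0 0 0 0 0 0.04; 0 0 0 0 0 0 0.04"}}

```text
t: 10.32
eef_pos: [0.5527, 0.0846, 0.1964]
ee_rot: [-2.913, -0.452, -0.723]
force: [9.0, -1.9, -3.8]
width: 0.0453
gripper_force: 30.0
```

Run:
```python
from h import *
st,R=rep();print(((st['eef_pos']-S)@SR).round(4), (SR.T@st['force']).round(2),st['moment'])
```

```text
q [ 0.611 -0.03  -0.96   0.934 -0.465 -0.524] F tool [ 5.52 -2.9   7.8 ] M tool [ 0.469  0.529 -0.398] 0.04527908251371679 29.99896466732025
[ 0.0021  0.001  -0.0219] [ 6.26  0.24 -7.78] [-0.17240274 -0.65586752  0.44626379]
```

Request:
{"method": "move_arm", "body": {"rows": "0 0 0 0 0 0 0.06; 0 0 0 0 0 0 0.06; 0 0 0 0 0 0 0.06"}}

```text
t: 10.7
eef_pos: [0.5518, 0.0843, 0.196]
ee_rot: [-2.913, -0.452, -0.724]
force: [-0.4, 0.4, 0.4]
width: 0.0595
gripper_force: 0.0
```

Run:
```python
from h import *
st,R=rep();print(((st['eef_pos']-S)@SR).round(4), (SR.T@st['force']).round(2),st['moment'])
```

```text
q [ 0.611 -0.03  -0.961  0.933 -0.465 -0.525] F tool [-0.34 -0.15 -0.58] M tool [-0.621 -1.466  0.081] 0.05952061827303178 0.0
[ 0.0013  0.0005 -0.0219] [-0.25  0.28  0.58] [ 0.4572262   1.52675635 -0.04351542]
```

Request:
{"method": "move_arm", "body": {"rows": "0 0 0 0 0 0 0.04; 0 0 0 0 0 0 0.04; 0 0 0 0 0 0 0.04"}}

```text
t: 11.08
eef_pos: [0.5522, 0.0848, 0.1962]
ee_rot: [-2.912, -0.452, -0.724]
force: [0.6, 2.3, -0.2]
width: 0.0453
gripper_force: 30.0
```

Run:
```python
from h import *
st,R=rep();print(((st['eef_pos']-S)@SR).round(4), (SR.T@st['force']).round(2),st['moment'])
```

```text
q [ 0.611 -0.03  -0.961  0.933 -0.465 -0.525] F tool [-1.03 -2.12  0.21] M tool [-0.015 -1.766 -0.006] 0.045298629536728106 29.99972105026245
[ 0.0016  0.0011 -0.0218] [-0.03  2.35 -0.22] [0.9951771  1.41443377 0.35977118]
```

Request:
{"method": "move_arm", "body": {"rows": "0 0 8 0 0 0 0.04; 0 0 8 0 0 0 0.04; 0 0 8 0 0 0 0.04; 0 0 8 0 0 0 0.04; 0 0 8 0 0 0 0.04; 0 0 8 0 0 0 0.04; 0 0 8 0 0 0 0.04; 0 0 8 0 0 0 0.04"}}

```text
t: 12.08
eef_pos: [0.552, 0.0846, 0.1964]
ee_rot: [-2.638, -0.006, -1.793]
force: [-3.1, 1.5, 2.5]
width: 0.0453
gripper_force: 30.0
```

Run:
```python
from h import *
st,R=rep();print(((st['eef_pos']-S)@SR).round(4), (SR.T@st['force']).round(2),st['moment'])
```

```text
q [ 0.611 -0.031 -0.961  0.934 -0.465 -1.645] F tool [-0.74  1.7  -3.82] M tool [-2.092 -0.465 -0.879] 0.045269332118900774 29.994877874851227
[ 0.0016  0.0008 -0.0216] [-1.72  0.73  3.82] [0.44720361 2.04961228 0.9816385 ]
```

Request:
{"method": "move_arm", "body": {"rows": "0 0 0 0 0 0 0.06; 0 0 0 0 0 0 0.06; 0 0 0 0 0 0 0.04; 0 0 0 0 0 0 0.04; 0 0 0 0 0 0 0.04"}}

```text
t: 12.7
eef_pos: [0.552, 0.0842, 0.1961]
ee_rot: [-2.639, -0.008, -1.791]
force: [1.9, -0.7, -0.6]
width: 0.045
gripper_force: 30.0
```

```bash
python3 -c "
from h import *
rep()"
```

```text
q [ 0.611 -0.03  -0.961  0.933 -0.466 -1.641] F tool [ 0.32 -1.43  1.49] M tool [-1.118  0.019  0.029] 0.04501379267837937 29.999784529209137
```

Request:
{"method": "move_arm", "body": {"rows": "0 0 -8 0 0 0 0.04; 0 0 0 0 0 0 0.04"}}

```text
t: 12.95
eef_pos: [0.552, 0.0839, 0.1961]
ee_rot: [-2.644, -0.075, -1.67]
force: [3.3, -2.5, -0.2]
width: 0.045
gripper_force: 30.0
```

```bash
python3 -c "
from h import *
rep()"
```

```text
q [ 0.611 -0.03  -0.961  0.933 -0.466 -1.503] F tool [ 2.15 -2.95  2.04] M tool [-0.707  0.294  0.553] 0.04503837144964601 29.99878317117691
```

Request:
{"method": "move_arm", "body": {"rows": "0 0 -8 0 0 0 0.04; 0 0 0 0 0 0 0.04"}}

```text
t: 13.2
eef_pos: [0.5521, 0.0845, 0.1961]
ee_rot: [-2.657, -0.14, -1.547]
force: [3.6, -0.7, -0.5]
width: 0.0452
gripper_force: 30.0
```

```bash
python3 -c "
from h import *
rep()"
```

```text
q [ 0.611 -0.03  -0.961  0.933 -0.465 -1.365] F tool [ 0.74 -2.9   2.2 ] M tool [-0.526 -0.18   0.128] 0.04521472797583082 29.998718798160553
```

Request:
{"method": "move_arm", "body": {"rows": "0 0 -8 0 0 0 0.04; 0 0 0 0 0 0 0.04"}}

```text
t: 13.45
eef_pos: [0.5522, 0.0845, 0.1962]
ee_rot: [-2.678, -0.203, -1.422]
force: [5.6, -1.6, -1.3]
width: 0.0455
gripper_force: 30.0
```

```bash
python3 -c "
from h import *
rep()"
```

```text
q [ 0.611 -0.03  -0.961  0.934 -0.465 -1.227] F tool [ 2.09 -3.95  3.96] M tool [-0.088 -0.142 -0.011] 0.04554015905529305 29.998516738414764
```

Request:
{"method": "move_arm", "body": {"rows": "0 0 -8 0 0 0 0.04; 0 0 0 0 0 0 0.04"}}

```text
t: 13.7
eef_pos: [0.5522, 0.0846, 0.1962]
ee_rot: [-2.708, -0.264, -1.293]
force: [7.4, -1.1, -1.3]
width: 0.0452
gripper_force: 30.0
```

```bash
python3 -c "
from h import *
rep()"
```

```text
q [ 0.611 -0.03  -0.961  0.934 -0.465 -1.087] F tool [ 2.67 -5.27  4.74] M tool [ 0.106 -0.141 -0.022] 0.04522025870497929 29.998433589935303
```

Request:
{"method": "move_arm", "body": {"rows": "0 0 -8 0 0 0 0.04; 0 0 0 0 0 0 0.04"}}

```text
t: 13.95
eef_pos: [0.5523, 0.0845, 0.1963]
ee_rot: [-2.746, -0.32, -1.159]
force: [6.5, -0.7, -2.1]
width: 0.0453
gripper_force: 30.0
```

```bash
python3 -c "
from h import *
rep()"
```

```text
q [ 0.611 -0.03  -0.961  0.933 -0.465 -0.948] F tool [ 2.41 -4.02  4.99] M tool [ 0.169 -0.032  0.088] 0.0453332284395196 29.998589158058167
```

Request:
{"method": "move_arm", "body": {"rows": "0 0 -8 0 0 0 0.04; 0 0 0 0 0 0 0.04"}}

```text
t: 14.2
eef_pos: [0.5523, 0.0846, 0.1963]
ee_rot: [-2.793, -0.371, -1.021]
force: [7.5, -1.7, -0.7]
width: 0.0454
gripper_force: 30.0
```

```bash
python3 -c "
from h import *
rep()"
```

```text
q [ 0.611 -0.03  -0.961  0.934 -0.465 -0.808] F tool [ 4.78 -4.27  4.33] M tool [ 0.348  0.079 -0.093] 0.04535623642855524 29.998489916324615
```

Request:
{"method": "move_arm", "body": {"rows": "0 0 -8 0 0 0 0.04; 0 0 0 0 0 0 0.04"}}

```text
t: 14.45
eef_pos: [0.5524, 0.0847, 0.1963]
ee_rot: [-2.848, -0.415, -0.877]
force: [8.0, -1.3, -1.9]
width: 0.0453
gripper_force: 30.0
```

```bash
python3 -c "
from h import *
rep()"
```

```text
q [ 0.611 -0.03  -0.96   0.934 -0.465 -0.669] F tool [ 4.83 -3.91  5.54] M tool [ 0.374  0.128 -0.049] 0.04525221656033368 29.99834507703781
```

Request:
{"method": "move_arm", "body": {"rows": "0 0 -8 0 0 0 0.04; 0 0 0 0 0 0 0.04"}}

```text
t: 14.7
eef_pos: [0.5524, 0.0847, 0.1963]
ee_rot: [-2.91, -0.451, -0.729]
force: [7.5, -0.2, -2.7]
width: 0.0455
gripper_force: 30.0
```

```bash
python3 -c "
from h import *
rep()"
```

```text
q [ 0.611 -0.03  -0.96   0.934 -0.465 -0.529] F tool [ 3.99 -3.63  5.87] M tool [0.366 0.211 0.092] 0.04549447269472497 29.99827802181244
```

Request:
{"method": "move_arm", "body": {"rows": "0 0 -8 0 0 0 0.04; 0 0 0 0 0 0 0.04"}}

```text
t: 14.95
eef_pos: [0.5524, 0.0847, 0.1963]
ee_rot: [-2.979, -0.478, -0.575]
force: [8.4, -0.5, -3.3]
width: 0.0456
gripper_force: 30.0
```

```bash
python3 -c "
from h import *
rep()"
```

```text
q [ 0.611 -0.03  -0.96   0.934 -0.465 -0.389] F tool [ 4.96 -3.1   6.83] M tool [ 0.458  0.345 -0.065] 0.045613847800086316 29.998330771923065
```

Request:
{"method": "move_arm", "body": {"rows": "0 0 0 0 0 0 0.0876; 0 0 0 0 0 0 0.0876; 0 0 0 0 0 -0.025 0.0876; 0 0 0 0 0 -0.04 0.0876; 0 0 0 0 0 -0.05 0.0876; 0 0 0 0 0 -0.05 0.0876; 0 0 0 -0.05 0 0 0.0876; 0 0 0 -0.05 0 0 0.0876"}}

```text
t: 15.95
eef_pos: [0.399, 0.1509, 0.2946]
ee_rot: [-2.978, -0.478, -0.576]
force: [-0.1, 0.9, -0.9]
width: 0.0876
gripper_force: 0.0
```

Run:
```python
from h import *
st,R=rep();print(((st['eef_pos']-S)@SR).round(4))
a=np.load('side0.npz')['p'];b=np.load('top0.npz')['p']
p,d=arm.grab_frame('side');t,d2=arm.grab_frame('top');np.savez('s1.npz',p=p,d=d);np.savez('t1.npz',p=t,d=d2)
f=lambda x:np.clip(x.astype(float)*1.6,0,255).astype(np.uint8)
cv2.imwrite('pics/c3.png',f(np.vstack([np.hstack([crop(a,306,150,30,30,10),crop(b,270,170,30,30,10)]),np.hstack([crop(p,306,150,30,30,10),crop(t,270,170,30,30,10)])])))
print(proj('top',S).round(1),proj('top',S+SR[:,0]*.02),proj('side',S))
```

```text
q [ 1.279 -0.346 -0.88   0.577 -1.08  -0.534] F tool [-0.93 -0.65  0.68] M tool [-0.414 -1.694  0.022] 0.08762056704851971 0.0
[-0.0954  0.0306  0.1433]
[[279.4 187.8]] [[280.44840318 180.5178587 ]] [[318.45338394 162.95088429]]
```

View pics/c3.png

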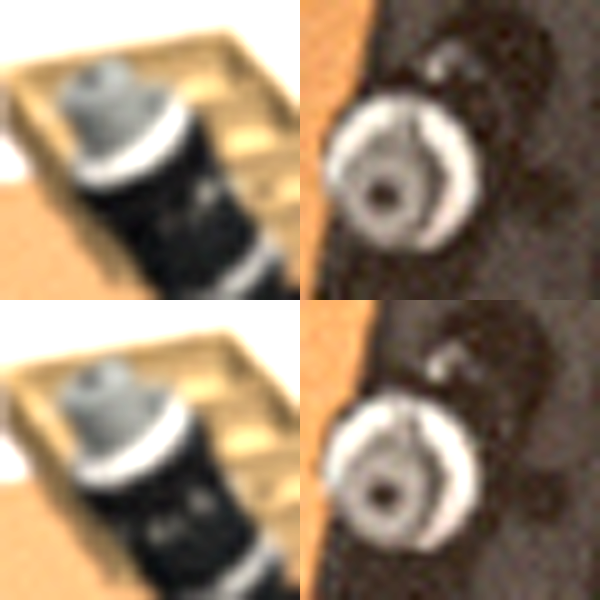

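Run:
```python
from h import *
print([ -(M[n]['camera_from_world'][:3,:3].T@M[n]['camera_from_world'][:3,3])@np.eye(3) for n in M])
S=S+SR@[.0013,.0008,0]
avg={}
for n in('top','side'): avg[n]=np.mean([arm.grab_frame(n)[0].astype(float) for _ in range(10)],0)
np.savez('avg1.npz',**avg)
for n in('top','side'):
    i0=np.load(n+'0.npz')['p'].astype(float).mean(2);i1=avg[n].mean(2)
    T=M[n]['camera_from_world'];o=-T[:3,:3].T@T[:3,3]
    for z,r in((-.0055,.0222),(-.021,.0232),(-.0235,.0225)):
        print(n,z)
        for k in range(-180,180,8):
            th=np.radians(k);nn=SR@[np.cos(th),np.sin(th),0];P=S+SR@[r*np.cos(th),r*np.sin(th),z]
            vis=nn@(o-P)/np.linalg.norm(o-P)
            if vis<.1: continue
            u=proj(n,P).astype(np.float32)
            g=[cv2.remap(i.astype(np.float32),u[:,0],u[:,1],cv2.INTER_LINEAR)[0,0] for i in(i0,i1)]
            print(k,u[0].round(1),np.round(g,0),end=' | ')
        print()
```

```text
[array([ 0.26119203, -0.92887293,  0.76286098]), array([ 0.2910766 , -0.00171314,  1.14500026])]
top -0.0055
-92 [287.7 188.5] [57. 59.] | -84 [287.8 187.4] [47. 55.] | -76 [287.8 186.3] [49. 54.] | -68 [287.6 185.2] [55. 56.] | -60 [287.2 184.1] [46. 65.] | -52 [286.7 183. ] [40. 61.] | -44 [286.1 182. ] [49. 56.] | -36 [285.3 181.2] [46. 59.] | -28 [284.4 180.4] [53. 58.] | -20 [283.5 179.7] [59. 60.] | -12 [282.4 179.2] [49. 53.] | -4 [281.3 178.9] [51. 52.] | 4 [280.1 178.7] [56. 59.] | 12 [279.  178.6] [52. 68.] | 20 [277.8 178.7] [60. 71.] | 28 [276.7 179. ] [52. 46.] | 
top -0.021
-92 [289.  187.3] [33. 33.] | -84 [289.2 186.1] [30. 34.] | -76 [289.1 184.9] [25. 31.] | -68 [288.9 183.8] [29. 32.] | -60 [288.5 182.7] [24. 30.] | -52 [288.  181.6] [30. 31.] | -44 [287.4 180.6] [34. 28.] | -36 [286.6 179.7] [30. 27.] | -28 [285.7 178.9] [24. 26.] | -20 [284.6 178.2] [27. 27.] | -12 [283.6 177.7] [47. 52.] | -4 [282.4 177.3] [62. 66.] | 4 [281.2 177.1] [34. 39.] | 12 [280.  177.1] [19. 30.] | 20 [278.9 177.2] [24. 31.] | 28 [277.7 177.5] [28. 36.] | 
top -0.0235
-92 [288.9 187. ] 
[... 1711 characters left out ...]
.7] [122. 126.] | 4 [328.5 164.2] [130. 136.] | 
side -0.0235
-156 [316.9 172.7] [30. 43.] | -148 [317.3 172.9] [25. 42.] | -140 [317.9 173.1] [18. 39.] | -132 [318.5 173.1] [11. 30.] | -124 [319.2 173.1] [ 6. 25.] | -116 [320.  172.9] [10. 31.] | -108 [320.9 172.7] [14. 53.] | -100 [321.7 172.3] [26. 49.] | -92 [322.6 171.9] [30. 45.] | -84 [323.5 171.5] [28. 35.] | -76 [324.4 170.9] [34. 32.] | -68 [325.2 170.3] [45. 49.] | -60 [326.  169.7] [68. 58.] | -52 [326.7 169.1] [74. 37.] | -44 [327.3 168.4] [67. 32.] | -36 [327.8 167.8] [72. 54.] | -28 [328.2 167.1] [78. 77.] | -20 [328.5 166.5] [86. 89.] | -12 [328.7 165.9] [92. 96.] | -4 [328.8 165.4] [108. 111.] | 4 [328.7 164.9] [119. 123.] |
```

Run:
```python
from h import *
S=S+SR@[.0013,.0008,0]
a=np.load('avg1.npz')['side'].mean(2).astype(np.float32);b=np.load('side0.npz')['p'].mean(2).astype(np.float32)
ks=np.arange(-156,-20,8)
print('     ',ks)
for z in np.arange(-.014,-.034,-.002):
    P=[S+SR@[.023*np.cos(np.radians(k)),.023*np.sin(np.radians(k)),z] for k in ks];u=proj('side',P).astype(np.float32)
    for i in(b,a): print('%.3f'%z,cv2.remap(i,u[:,:1],u[:,1:],cv2.INTER_LINEAR)[:,0].astype(int))
```

```text
[-156 -148 -140 -132 -124 -116 -108 -100  -92  -84  -76  -68  -60  -52
  -44  -36  -28]
-0.014 [21 21 18 14 13 13 14 15 18 19 15 19 25 24 24 39 61]
-0.014 [23 21 18 15 15 14 15 16 16 17 18 21 22 18 21 42 69]
-0.016 [26 24 19 14 13 12 13 15 19 18 15 21 36 38 34 42 67]
-0.016 [26 24 22 20 20 16 16 19 18 16 20 25 27 19 22 42 72]
-0.018 [28 25 18 14 11 10 11 14 22 18 18 30 49 59 42 48 66]
-0.018 [31 31 26 26 24 20 20 26 22 18 22 34 35 22 21 42 70]
-0.020 [28 25 19 14  9  8 11 19 27 22 21 38 66 73 57 56 67]
-0.020 [36 34 32 32 26 23 30 38 28 25 25 44 46 28 23 46 70]
-0.022 [32 26 20 13  6  8 13 25 29 27 29 43 71 75 68 67 75]
-0.022 [42 40 39 34 24 26 42 47 38 31 30 53 53 34 28 54 76]
-0.024 [33 29 21 13  7 10 12 25 28 27 35 44 62 66 64 74 85]
-0.024 [47 45 40 30 23 30 56 49 45 35 32 45 57 36 35 59 83]
-0.026 [37 32 23 13 11 11 13 24 24 25 36 39 45 47 51 75 97]
-0.026 [49 46 36 23 20 30 49 49 41 35 30 36 45 36 33 64 94]
-0.028 [ 40  33  25  16  13  10  13  19  20  23  32  32  34  32  37  70 102]
-0.028 [50 44 32 20 16 28 36 36 34 30 25 30 34 32 33 64 99]
-0.030 [42 37 26 17 12 12 15 17 19 22 26 26 28 26 32 65 95]
-0.030 [49 42 29 19 14 23 26 25 27 26 24 24 27 26 34 64 95]
-0.032 [46 38 27 17 13 14 16 17 19 21 22 24 23 24 31 59 91]
-0.032 [48 39 28 17 13 15 19 20 22 23 23 23 24 23 33 61 93]
-0.034 [47 40 29 16 13 13 16 18 19 20 23 24 21 21 26 55 89]
-0.034 [48 40 29 15 13 14 16 18 20 21 22 23 23 23 28 58 93]
```

Request:
{"method": "move_arm", "body": {"rows": "0 0 0 0.05 0 0 0.0876; 0 0 0 0.05 0 0 0.0876; 0 0 -10 0 0 0.02 0.0876; 0 0 -10 0 0 0.03 0.0876; 0 0 -10 0 0 0.025 0.0876; 0 0 -10 0 0 0.025 0.0876; 0 0 -10 0 0 0.02 0.0876; 0 0 -10 0 0 0.02 0.0876"}}

```text
t: 18.05
eef_pos: [0.5405, 0.0872, 0.2173]
ee_rot: [2.781, -0.358, 0.587]
force: [0.7, -0.2, 0.2]
width: 0.0875
gripper_force: 0.0
```

Run:
```python
from h import *
st,R=rep();print(((st['eef_pos']-S)@SR).round(4))
plan(S+SR@[.0014,.0008,-.0218],TILT@down(29+60-3),4)
```

```text
q [ 0.679 -0.073 -0.927  0.822 -0.547  0.734] F tool [0.49 0.56 0.13] M tool [ 1.003 -1.12  -0.047] 0.08752217621543595 0.0
[0.0012 0.0008 0.0024]
total turn [  0.2   0.1 -56.1] dist 0.024187124104953002
[  0.   0. -14.] [0.    0.    0.006]
[  0.   0. -14.] [0.    0.    0.006]
[  0.   0. -14.] [0.    0.    0.006]
[  0.   0. -14.] [0.    0.    0.006]
```

Request:
{"method": "move_arm", "body": {"rows": "0 0 -10 0 0 0.008 0.0876; 0 0 -10 0 0 0.008 0.0876; 0 0 0 0 0 0.008 0.0876; 0 0 0 0 0 0 0.05; 0 0 0 0 0 0 0.04; 0 0 0 0 0 0 0.04; 0 0 0 0 0 0 0.04; 0 0 0 0 0 0 0.04", "squeeze": 30}}

```text
t: 19.05
eef_pos: [0.5514, 0.0847, 0.1971]
ee_rot: [2.686, -0.221, 0.916]
force: [-4.5, 1.9, 4.0]
width: 0.0453
gripper_force: 30.0
```

```bash
python3 -c "
from h import *
rep()"
```

```text
q [ 0.615 -0.032 -0.96   0.928 -0.469  1.014] F tool [-0.3  -2.39 -5.81] M tool [ 1.753 -0.993 -0.049] 0.04533808236295098 30.003397464752197
```

Request:
{"method": "move_arm", "body": {"rows": "0 0 8 0 0 0 0.04; 0 0 8 0 0 0 0.04; 0 0 8 0 0 0 0.04; 0 0 8 0 0 0 0.04; 0 0 8 0 0 0 0.04; 0 0 0 0 0 0 0.04"}}

```text
t: 19.8
eef_pos: [0.5513, 0.0849, 0.197]
ee_rot: [2.931, -0.46, 0.216]
force: [-5.0, 2.6, 2.2]
width: 0.0451
gripper_force: 30.0
```

```bash
python3 -c "
from h import *
rep()"
```

```text
q [ 0.615 -0.032 -0.96   0.928 -0.468  0.316] F tool [-2.88 -2.75 -4.56] M tool [ 1.582 -2.594  0.106] 0.045052990699426115 30.001607537269592
```

Request:
{"method": "move_arm", "body": {"rows": "0 0 8 0 0 0 0.04; 0 0 0 0 0 0 0.04"}}

```text
t: 20.05
eef_pos: [0.5513, 0.085, 0.197]
ee_rot: [3.001, -0.484, 0.063]
force: [-5.8, 3.1, 2.5]
width: 0.0454
gripper_force: 30.0
```

```bash
python3 -c "
from h import *
rep()"
```

```text
q [ 0.615 -0.033 -0.96   0.928 -0.468  0.177] F tool [-3.83 -2.71 -5.27] M tool [ 1.331 -2.926 -0.122] 0.045405888540160845 30.001608431339264
```

Request:
{"method": "move_arm", "body": {"rows": "0 0 8 0 0 0 0.04; 0 0 0 0 0 0 0.04"}}

```text
t: 20.3
eef_pos: [0.5513, 0.085, 0.1969]
ee_rot: [3.076, -0.499, -0.095]
force: [-5.6, 2.9, 2.1]
width: 0.0453
gripper_force: 30.0
```

```bash
python3 -c "
from h import *
rep()"
```

```text
q [ 0.615 -0.032 -0.96   0.928 -0.468  0.037] F tool [-4.17 -2.04 -4.82] M tool [ 1.007 -3.188  0.195] 0.04525355366086657 30.001558363437653
```

Request:
{"method": "move_arm", "body": {"rows": "0 0 8 0 0 0 0.04; 0 0 0 0 0 0 0.04"}}

```text
t: 20.55
eef_pos: [0.5513, 0.085, 0.197]
ee_rot: [-3.131, -0.502, -0.254]
force: [-4.6, 3.3, 1.5]
width: 0.0449
gripper_force: 30.0
```

```bash
python3 -c "
from h import *
rep()"
```

```text
q [ 0.615 -0.032 -0.96   0.928 -0.468 -0.102] F tool [-3.9  -2.13 -3.84] M tool [ 0.638 -3.212  0.074] 0.04493493401472352 30.001499354839325
```

Request:
{"method": "move_arm", "body": {"rows": "0 0 8 0 0 0 0.04; 0 0 0 0 0 0 0.04"}}

```text
t: 20.8
eef_pos: [0.5514, 0.0851, 0.197]
ee_rot: [-3.055, -0.496, -0.413]
force: [-5.8, 3.7, 1.4]
width: 0.0455
gripper_force: 30.0
```

```bash
python3 -c "
from h import *
rep()"
```

```text
q [ 0.615 -0.032 -0.96   0.928 -0.468 -0.242] F tool [-5.32 -1.4  -4.37] M tool [ 0.246 -3.387 -0.024] 0.04553984952394283 30.001510083675385
```

Request:
{"method": "move_arm", "body": {"rows": "0 0 8 0 0 0 0.04; 0 0 0 0 0 0 0.04"}}

```text
t: 21.05
eef_pos: [0.5514, 0.0852, 0.197]
ee_rot: [-2.981, -0.478, -0.57]
force: [-4.9, 3.3, 2.8]
width: 0.0452
gripper_force: 30.0
```

```bash
python3 -c "
from h import *
rep()"
```

```text
q [ 0.615 -0.032 -0.96   0.928 -0.468 -0.381] F tool [-3.94 -0.95 -5.07] M tool [-0.144 -3.397  0.16 ] 0.04522304237734004 30.001460909843445
```

Request:
{"method": "move_arm", "body": {"rows": "0 0 8 0 0 0 0.04; 0 0 0 0 0 0 0.04"}}

```text
t: 21.3
eef_pos: [0.5514, 0.0852, 0.197]
ee_rot: [-2.912, -0.451, -0.723]
force: [-4.2, 3.3, 1.6]
width: 0.0451
gripper_force: 30.0
```

```bash
python3 -c "
from h import *
rep()"
```

```text
q [ 0.615 -0.032 -0.96   0.928 -0.468 -0.521] F tool [-4.11 -0.57 -3.71] M tool [-0.482 -3.233  0.094] 0.0451160186542764 30.00151365995407
```

Request:
{"method": "move_arm", "body": {"rows": "0 0 8 0 0 0 0.04; 0 0 0 0 0 0 0.04"}}

```text
t: 21.55
eef_pos: [0.5515, 0.0853, 0.197]
ee_rot: [-2.85, -0.415, -0.871]
force: [-5.3, 3.5, 1.2]
width: 0.0456
gripper_force: 30.0
```

```bash
python3 -c "
from h import *
rep()"
```

```text
q [ 0.615 -0.032 -0.96   0.928 -0.468 -0.66 ] F tool [-5.06  0.69 -3.95] M tool [-0.869 -3.224 -0.01 ] 0.045587214922713885 30.00133842229843
```

Request:
{"method": "move_arm", "body": {"rows": "0 0 8 0 0 0 0.04; 0 0 0 0 0 0 0.04"}}

```text
t: 21.8
eef_pos: [0.5515, 0.0853, 0.1971]
ee_rot: [-2.794, -0.371, -1.015]
force: [-4.5, 3.2, 1.9]
width: 0.0454
gripper_force: 30.0
```

```bash
python3 -c "
from h import *
rep()"
```

```text
q [ 0.615 -0.032 -0.96   0.928 -0.468 -0.8  ] F tool [-4.1   0.79 -4.16] M tool [-1.229 -3.04   0.196] 0.04540457391253178 30.001434087753296
```

Request:
{"method": "move_arm", "body": {"rows": "0 0 8 0 0 0 0.04; 0 0 0 0 0 0 0.04"}}

```text
t: 22.05
eef_pos: [0.5515, 0.0853, 0.1971]
ee_rot: [-2.747, -0.321, -1.154]
force: [-4.1, 4.2, 0.9]
width: 0.0451
gripper_force: 30.0
```

```bash
python3 -c "
from h import *
rep()"
```

```text
q [ 0.615 -0.032 -0.96   0.928 -0.468 -0.94 ] F tool [-4.92  0.91 -3.15] M tool [-1.568 -2.701  0.109] 0.04505359850239671 30.001322329044342
```

Request:
{"method": "move_arm", "body": {"rows": "0 0 8 0 0 0 0.04; 0 0 0 0 0 0 0.04"}}

```text
t: 22.3
eef_pos: [0.5517, 0.0852, 0.1972]
ee_rot: [-2.71, -0.266, -1.285]
force: [-3.2, 4.0, 1.2]
width: 0.0453
gripper_force: 30.0
```

```bash
python3 -c "
from h import *
rep()"
```

```text
q [ 0.615 -0.032 -0.959  0.928 -0.468 -1.077] F tool [-4.25  0.8  -3.  ] M tool [-1.357 -2.148 -0.445] 0.0452739031613553 30.001231133937836
```

Request:
{"method": "move_arm", "body": {"rows": "0 0 8 0 0 0 0.04; 0 0 0 0 0 0 0.04"}}

```text
t: 22.55
eef_pos: [0.5517, 0.0847, 0.1973]
ee_rot: [-2.679, -0.207, -1.414]
force: [-0.8, 2.0, 2.3]
width: 0.0455
gripper_force: 30.0
```

```bash
python3 -c "
from h import *
rep()"
```

```text
q [ 0.614 -0.032 -0.959  0.928 -0.469 -1.215] F tool [-1.59 -0.74 -2.63] M tool [-1.175 -1.182 -0.274] 0.04546087895718269 30.001181960105896
```

Request:
{"method": "move_arm", "body": {"rows": "0 0 8 0 0 0 0.04; 0 0 0 0 0 0 0.04"}}

```text
t: 22.8
eef_pos: [0.5517, 0.0847, 0.1972]
ee_rot: [-2.658, -0.143, -1.539]
force: [-1.0, 1.3, 1.5]
width: 0.0453
gripper_force: 30.0
```

```bash
python3 -c "
from h import *
rep()"
```

```text
q [ 0.614 -0.032 -0.959  0.928 -0.469 -1.354] F tool [-1.13  0.08 -1.99] M tool [-1.336 -1.078 -0.429] 0.04532202142828118 30.001088082790375
```

Request:
{"method": "move_arm", "body": {"rows": "0 0 8 0 0 0 0.04; 0 0 0 0 0 0 0.04"}}

```text
t: 23.05
eef_pos: [0.5517, 0.0845, 0.1972]
ee_rot: [-2.644, -0.077, -1.663]
force: [-0.7, 0.3, 3.0]
width: 0.0453
gripper_force: 30.0
```

```bash
python3 -c "
from h import *
rep()"
```

```text
q [ 0.614 -0.032 -0.959  0.928 -0.469 -1.493] F tool [ 0.03 -0.84 -3.  ] M tool [-1.324 -0.749 -0.328] 0.045302199100012965 30.001170337200165
```

Request:
{"method": "move_arm", "body": {"rows": "0 0 0 0 0 0 0.0876; 0 0 0 0 0 0 0.0876; 0 0 0 0 0 0 0.0876; 0 0 0 0 0 -0.04 0.0876; 0 0 0 0 0 -0.05 0.0876; 0 0 0 0 0 -0.05 0.0876; 0 0 0 0.01 -0.05 -0.02 0.0876; 0 0 0 0.01 -0.05 0 0.0876"}}

```text
t: 24.05
eef_pos: [0.563, 0.079, 0.3898]
ee_rot: [-2.641, -0.072, -1.663]
force: [-0.4, 1.3, -0.1]
width: 0.0875
gripper_force: 0.0
```

Run:
```python
from h import *
st,R=rep();print(((st['eef_pos']-S)@SR).round(4))
n0={n:np.load(n+'0.npz')['p'] for n in('top','side')};a1=np.load('avg1.npz');avg={}
for n in('top','side'): avg[n]=np.mean([arm.grab_frame(n)[0].astype(float) for _ in range(8)],0)
np.savez('avg2.npz',**avg)
f=lambda x:np.clip((np.clip(x,0,255)/255)**.6*255*1.1,0,255).astype(np.uint8)
g=lambda n,u,v:np.vstack([crop(f(i.astype(np.float32)),u,v,33,16,12) for i in(n0[n],a1[n],avg[n])])
cv2.imwrite('pics/c4.png',np.hstack([g('side',308,162),g('top',270,173)]))
S=S+SR@[.0013,.0008,0]
ks=np.arange(-92,36,8)
print(ks)
for z,r in((-.004,.0215),(-.005,.022),(-.0065,.023),(-.008,.023)):
    u=proj('top',[S+SR@[r*np.cos(np.radians(k)),r*np.sin(np.radians(k)),z] for k in ks]).astype(np.float32)
    for i in(n0['top'],a1['top'],avg['top']): print(z,cv2.remap(i.astype(np.float32).mean(2),u[:,:1],u[:,1:],cv2.INTER_LINEAR)[:,0].astype(int))
```

```text
q [ 0.724 -0.161 -0.526  0.502 -0.957 -1.04 ] F tool [-1.26  0.43 -0.2 ] M tool [-1.614 -0.468  0.028] 0.08754362131530692 0.0
[ 0.1047 -0.0021  0.1424]
[-92 -84 -76 -68 -60 -52 -44 -36 -28 -20 -12  -4   4  12  20  28]
-0.004 [77 70 70 72 65 67 73 72 73 82 73 67 72 68 76 75]
-0.004 [81 77 79 77 82 83 82 84 82 84 78 69 75 84 84 72]
-0.004 [26 29 44 62 64 76 82 70 52 54 54 47 36 28 25 24]
-0.005 [62 52 56 59 50 48 55 52 60 65 57 54 60 56 64 59]
-0.005 [65 61 62 61 68 67 62 65 66 65 61 55 64 72 74 55]
-0.005 [26 27 41 54 50 56 65 52 48 53 54 47 37 28 24 25]
-0.0065 [38 35 37 37 33 24 37 31 37 42 33 41 39 36 44 44]
-0.0065 [38 42 40 33 50 44 42 42 40 41 37 41 44 50 59 40]
-0.0065 [26 27 37 37 36 30 42 33 39 52 56 50 38 28 24 25]
-0.008 [37 35 37 33 29 24 34 29 33 37 32 38 35 32 39 44]
-0.008 [37 42 38 32 46 40 38 38 36 35 36 37 40 45 57 39]
-0.008 [26 28 38 35 32 29 38 31 37 51 56 51 39 28 23 25]
```

View pics/c4.png

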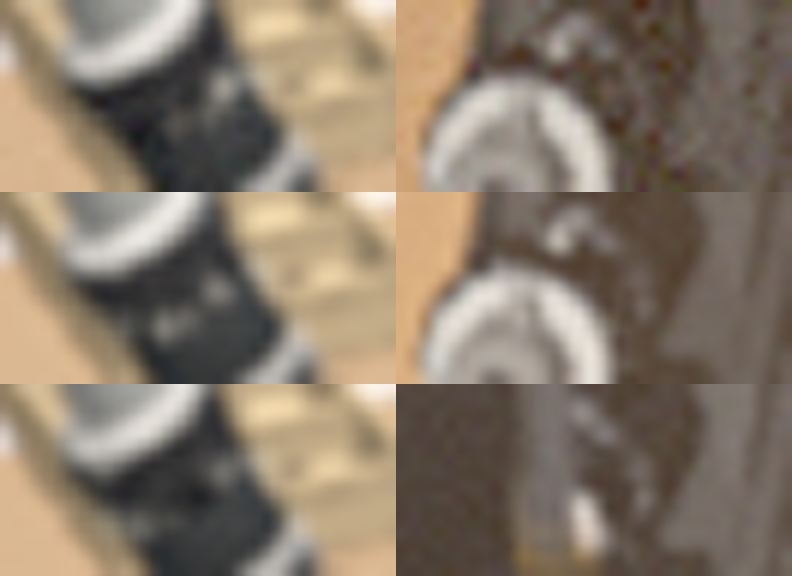

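Run:
```python
from h import *
plan(S+SR@[-.0954,.0306,.1433],rpy(arm.get_state()['ee_rot']),5)
```

```text
total turn [0. 0. 0.] dist 0.20112992836705884
[0. 0. 0.] [-0.0127  0.0381 -0.0009]
[0. 0. 0.] [-0.0127  0.0381 -0.0009]
[0. 0. 0.] [-0.0127  0.0381 -0.0009]
[0. 0. 0.] [-0.0127  0.0381 -0.0009]
[0. 0. 0.] [-0.0127  0.0381 -0.0009]
```

Request:
{"method": "move_arm", "body": {"rows": "0 0 0 -0.0127 0.038 0 0.0876; 0 0 0 -0.0127 0.038 0 0.0876; 0 0 0 -0.0127 0.038 0 0.0876; 0 0 0 -0.0127 0.038 0 0.0876; 0 0 0 -0.0127 0.038 0 0.0876"}}

```text
t: 25.48
eef_pos: [0.4009, 0.15, 0.2907]
ee_rot: [-2.644, -0.074, -1.669]
force: [0.3, 0.9, -0.8]
width: 0.0878
gripper_force: 0.0
```

Run:
```python
from h import *
avg={}
for n in('top','side'): avg[n]=np.mean([arm.grab_frame(n)[0].astype(float) for _ in range(12)],0)
np.savez('avg3.npz',**avg);a1=np.load('avg1.npz');n0={n:np.load(n+'0.npz')['p'] for n in('top','side')}
S=S+SR@[.0013,.0008,0]
for n,ks,Z in(('top',np.arange(-92,36,8),((-.005,.022),(-.0065,.023),(-.008,.023))),('side',np.arange(-156,-20,8),((-.004,.0215),(-.0055,.0222),(-.007,.023),(-.020,.023),(-.022,.023),(-.024,.023)))):
  print(n,ks)
  for z,r in Z:
    u=proj(n,[S+SR@[r*np.cos(np.radians(k)),r*np.sin(np.radians(k)),z] for k in ks]).astype(np.float32)
    for i in(n0[n],a1[n],avg[n]): print(z,cv2.remap(i.astype(np.float32).mean(2),u[:,:1],u[:,1:],cv2.INTER_LINEAR)[:,0].astype(int))
f=lambda x:np.clip((np.clip(x,0,255)/255)**.6*255*1.1,0,255).astype(np.uint8)
g=lambda n,u,v:np.vstack([crop(f(i.astype(np.float32)),u,v,30,22,13) for i in(a1[n],avg[n])])
cv2.imwrite('pics/c5.png',np.hstack([g('side',308,160),g('top',268,174)]))
```

```text
top [-92 -84 -76 -68 -60 -52 -44 -36 -28 -20 -12  -4   4  12  20  28]
-0.005 [62 52 56 59 50 48 55 52 60 65 57 54 60 56 64 59]
-0.005 [65 61 62 61 68 67 62 65 66 65 61 55 64 72 74 55]
-0.005 [67 57 61 67 54 54 62 59 66 67 66 86 83 61 58 52]
-0.0065 [38 35 37 37 33 24 37 31 37 42 33 41 39 36 44 44]
-0.0065 [38 42 40 33 50 44 42 42 40 41 37 41 44 50 59 40]
-0.0065 [41 37 41 41 36 29 40 35 41 45 41 65 64 40 40 38]
-0.008 [37 35 37 33 29 24 34 29 33 37 32 38 35 32 39 44]
-0.008 [37 42 38 32 46 40 38 38 36 35 36 37 40 45 57 39]
-0.008 [40 36 40 37 32 28 36 32 37 41 38 59 61 36 36 36]
side [-156 -148 -140 -132 -124 -116 -108 -100  -92  -84  -76  -68  -60  -52
  -44  -36  -28]
-0.004 [80 78 79 78 76 73 75 77 78 86 83 80 77 71 58 51 43]
-0.004 [85 81 81 81 84 87 85 83 80 87 87 82 77 76 69 64 57]
-0.004 [84 82 85 86 86 81 81 82 80 86 86 81 77 73 59 52 49]
-0.0055 [56 51 47 46 45 44 42 38 47 47 50 46 47 41 35 25 39]
-0.0055 [62 56 50 48 51 56 53 45 51 48 52 49 48 47 47 40 49]
-0.0055 [61 58 57 60 60 56 49 45 49 46 50 47 48 43 35 26 41]
-0.007 [32 23 22 22 19 17 21 20 18 28 25 26 27 22 19 25 39]
-0.007 [40 29 25 23 25 27 31 26 24 30 24 28 29 27 30 36 44]
-0.007 [40 33 34 39 38 32 28 25 20 27 23 27 29 25 21 26 40]
-0.02 [28 25 19 14  9  8 11 19 27 22 21 38 66 73 57 56 67]
-0.02 [36 34 32 32 26 23 30 38 28 25 25 44 46 28 23 46 70]
-0.02 [40 40 37 31 31 28 21 18 15 11 12 25 43 45 39 44 60]
-0.022 [32 26 20 13  6  8 13 25 29 27 29 43 71 75 68 67 75]
-0.022 [42 40 39 34 24 26 42 47 38 31 30 53 53 34 28 54 76]
-0.022 [48 48 43 38 40 32 25 21 16 11 11 22 43 46 49 54 67]
-0.024 [33 29 21 13  7 10 12 25 28 27 35 44 62 66 64 74 85]
-0.024 [47 45 40 30 23 30 56 49 45 35 32 45 57 36 35 59 83]
-0.024 [56 53 44 44 42 34 27 24 18 12 11 21 38 42 47 62 78]
```

View pics/c5.png

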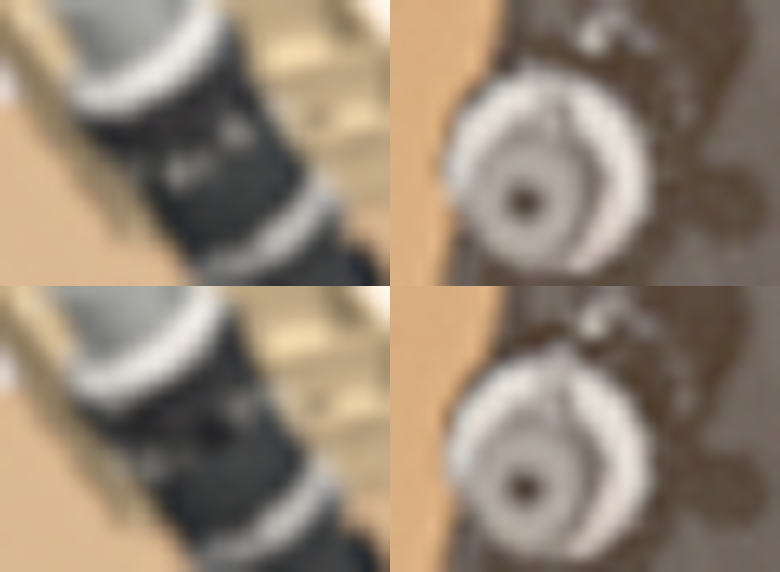

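Run:
```python
from h import *
st,R=rep()
T=TILT@down(29+60-40-8-72) # yaw label
print(Rn.from_matrix(R.T@TILT@down(0)).as_rotvec(degrees=True))
R2=TILT@down(np.degrees(0))
z=SR[:,2]
plan(S+SR@[.0014,.0008,.10],R@Rn.from_rotvec([0,0,-40],degrees=True).as_matrix(),4)
```

```text
q [ 1.266 -0.338 -0.885  0.582 -1.065 -1.642] F tool [ 0.18  0.74 -0.19] M tool [-1.486 -0.34   0.012] 0.08766113948725672 0.0
[ 5.42507571e-02 -2.38922363e-01 -9.44378648e+01]
total turn [ -0.   0. -40.] dist 0.10769494442016879
[ -0.   0. -10.] [ 0.0109 -0.0226  0.0098]
[ -0.   0. -10.] [ 0.0147 -0.0203  0.0098]
[ -0.   0. -10.] [ 0.018  -0.0175  0.0098]
[ -0.   0. -10.] [ 0.0207 -0.0141  0.0098]
```

Request:
{"method": "move_arm", "body": {"rows": "0 0 -10 0.011 -0.0225 0.01 0.0876; 0 0 -10 0.0147 -0.0203 0.01 0.0876; 0 0 -10 0.018 -0.0175 0.01 0.0876; 0 0 -10 0.0207 -0.014 0.01 0.0876; 0 0 0 0 0 0.04 0.0876; 0 0 0 0 0 0.04 0.0876; 0 0 0 0 0 0.02 0.0876; 0 0 0 0 0 0 0.0876"}}

```text
t: 27.68
eef_pos: [0.5419, 0.085, 0.2128]
ee_rot: [-2.799, -0.373, -1.017]
force: [0.1, -0.1, 0.6]
width: 0.0875
gripper_force: 0.0
```

Run:
```python
from h import *
st,R=rep();print(((st['eef_pos']-S)@SR).round(4))
plan(S+SR@[.0014,.0008,-.0218],R,2)
```

```text
q [ 0.668 -0.065 -0.933  0.835 -0.536 -0.744] F tool [ 0.32 -0.18 -0.5 ] M tool [-1.077 -1.185  0.019] 0.0875054854229171 0.0
[ 0.0006 -0.0011 -0.0024]
total turn [0. 0. 0.] dist 0.01950461794147263
[0. 0. 0.] [-0.0004 -0.001   0.0097]
[0. 0. 0.] [-0.0004 -0.001   0.0097]
```

Request:
{"method": "move_arm", "body": {"rows": "0 0 0 -0.0004 -0.001 0.0097 0.0876; 0 0 0 -0.0004 -0.001 0.0097 0.0876; 0 0 0 0 0 0 0.05; 0 0 0 0 0 0 0.04; 0 0 0 0 0 0 0.04; 0 0 0 0 0 0 0.04; 0 0 0 0 0 0 0.04"}}

```text
t: 28.55
eef_pos: [0.5516, 0.0851, 0.1974]
ee_rot: [-2.797, -0.372, -1.017]
force: [-6.5, -0.8, 4.1]
width: 0.0453
gripper_force: 30.0
```

```bash
python3 -c "
from h import *
rep()"
```

```text
q [ 0.619 -0.031 -0.956  0.921 -0.474 -0.798] F tool [-1.04  3.98 -6.56] M tool [-2.402 -1.581  0.055] 0.04529875939276929 30.003604888916016
```

Request:
{"method": "move_arm", "body": {"rows": "0 0 -8 0 0 0 0.04; 0 0 0 0 0 0 0.04"}}

```text
t: 28.8
eef_pos: [0.5515, 0.085, 0.1973]
ee_rot: [-2.852, -0.416, -0.873]
force: [-6.2, 0.0, 2.6]
width: 0.0453
gripper_force: 30.0
```

```bash
python3 -c "
from h import *
rep()"
```

```text
q [ 0.618 -0.031 -0.957  0.921 -0.474 -0.657] F tool [-2.61  3.43 -5.24] M tool [-2.433 -2.516  0.544] 0.04527857714338428 30.000001788139343
```

Request:
{"method": "move_arm", "body": {"rows": "0 0 -8 0 0 0 0.04; 0 0 0 0 0 0 0.04"}}

```text
t: 29.05
eef_pos: [0.5515, 0.0852, 0.1973]
ee_rot: [-2.916, -0.452, -0.722]
force: [-7.1, 0.1, 3.0]
width: 0.0453
gripper_force: 30.0
```

```bash
python3 -c "
from h import *
rep()"
```

```text
q [ 0.619 -0.031 -0.957  0.922 -0.474 -0.517] F tool [-3.56  3.35 -5.99] M tool [-2.168 -2.788  0.027] 0.045342844772205786 30.000244975090027
```

Request:
{"method": "move_arm", "body": {"rows": "0 0 -8 0 0 0 0.04; 0 0 0 0 0 0 0.04"}}

```text
t: 29.3
eef_pos: [0.5515, 0.0852, 0.1972]
ee_rot: [-2.985, -0.479, -0.568]
force: [-6.1, 0.6, 1.6]
width: 0.0452
gripper_force: 30.0
```

```bash
python3 -c "
from h import *
rep()"
```

```text
q [ 0.619 -0.031 -0.957  0.922 -0.474 -0.377] F tool [-4.11  2.08 -4.36] M tool [-1.712 -2.929 -0.271] 0.04517127493081471 30.00010460615158
```

Request:
{"method": "move_arm", "body": {"rows": "0 0 -8 0 0 0 0.04; 0 0 0 0 0 0 0.04"}}

```text
t: 29.55
eef_pos: [0.5515, 0.085, 0.1972]
ee_rot: [-3.057, -0.495, -0.415]
force: [-6.4, -1.3, 2.7]
width: 0.0455
gripper_force: 30.0
```

```bash
python3 -c "
from h import *
rep()"
```

```text
q [ 0.618 -0.031 -0.956  0.921 -0.474 -0.24 ] F tool [-3.42  3.33 -5.25] M tool [-1.505 -2.928  0.397] 0.04549994873457798 29.99989628791809
```

Soft friction creeps while I pause, so the collar lost clicks. Switch to 60 N and continuous turning.

Request:
{"method": "move_arm", "body": {"rows": "0 0 0 0 0 0 0.04; 0 0 8 0 0 0 0.04; 0 0 8 0 0 0 0.04; 0 0 8 0 0 0 0.04; 0 0 8 0 0 0 0.04; 0 0 8 0 0 0 0.04; 0 0 8 0 0 0 0.04", "squeeze": 60}}

```text
t: 30.42
eef_pos: [0.5517, 0.085, 0.1974]
ee_rot: [-2.71, -0.266, -1.292]
force: [-1.6, -9.6, 5.3]
width: 0.0447
gripper_force: 60.0
```

```bash
python3 -c "
from h import *
rep()"
```

```text
q [ 0.618 -0.031 -0.957  0.923 -0.475 -1.082] F tool [ 9.89  2.59 -4.28] M tool [-2.116  2.072 -1.796] 0.04473948659163454 59.994043707847595
```

Request:
{"method": "move_arm", "body": {"rows": "0 0 0 0 0 0 0.06; 0 0 0 0 0 0 0.06; 0 0 0 0 0 0 0.04; 0 0 0 0 0 0 0.04; 0 0 0 0 0 0 0.04"}}

```text
t: 31.05
eef_pos: [0.5516, 0.0854, 0.1972]
ee_rot: [-2.711, -0.266, -1.289]
force: [-5.5, -0.4, 0.6]
width: 0.0448
gripper_force: 60.0
```

Request:
{"method": "move_arm", "body": {"rows": "0 0 -9 0 0 0 0.04; 0 0 -9 0 0 0 0.04; 0 0 -9 0 0 0 0.04; 0 0 -9 0 0 0 0.04; 0 0 -9 0 0 0 0.04; 0 0 -9 0 0 0 0.04; 0 0 -9 0 0 0 0.04; 0 0 -9 0 0 0 0.04"}}

```text
t: 32.05
eef_pos: [0.5514, 0.085, 0.1971]
ee_rot: [2.997, -0.482, 0.067]
force: [-7.4, -2.7, 1.9]
width: 0.0447
gripper_force: 60.0
```

```bash
python3 -c "
from h import *
rep()"
```

```text
q [ 0.618 -0.031 -0.957  0.921 -0.474  0.184] F tool [-5.82  2.92 -4.81] M tool [-0.366 -3.418  0.19 ] 0.04468084121006133 59.99881982803345
```

Request:
{"method": "move_arm", "body": {"rows": "0 0 0 0 0 0 0.06; 0 0 0 0 0 0 0.06; 0 0 0 0 0 0 0.04; 0 0 0 0 0 0 0.04; 0 0 0 0 0 0 0.04"}}

```text
t: 32.67
eef_pos: [0.5523, 0.0852, 0.198]
ee_rot: [3.0, -0.484, 0.06]
force: [-0.1, -4.9, 1.7]
width: 0.0449
gripper_force: 60.0
```

Request:
{"method": "move_arm", "body": {"rows": "0 0 10 0 0 0 0.04; 0 0 10 0 0 0 0.04; 0 0 10 0 0 0 0.04; 0 0 10 0 0 0 0.04; 0 0 8 0 0 0 0.04; 0 0 8 0 0 0 0.04; 0 0 8 0 0 0 0.04"}}

```text
t: 33.55
eef_pos: [0.5518, 0.0844, 0.1978]
ee_rot: [-2.748, -0.321, -1.162]
force: [-4.3, -5.9, 5.5]
width: 0.0445
gripper_force: 60.0
```

```bash
python3 -c "
from h import *
rep()"
```

```text
q [ 0.618 -0.032 -0.956  0.922 -0.475 -0.943] F tool [ 5.26  4.3  -6.16] M tool [-2.871  0.737  0.022] 0.04454467791279965 59.99649167060852
```

Request:
{"method": "move_arm", "body": {"rows": "0 0 8 0 0 0 0.04"}}

```text
t: 33.67
eef_pos: [0.5517, 0.0843, 0.1977]
ee_rot: [-2.71, -0.265, -1.295]
force: [-4.8, -5.3, 5.7]
width: 0.0444
gripper_force: 60.0
```

```bash
python3 -c "
from h import *
rep()"
```

```text
q [ 0.618 -0.032 -0.956  0.922 -0.475 -1.082] F tool [ 5.14  3.57 -6.66] M tool [-2.816  0.739 -0.145] 0.044437820962157495 59.996472001075745
```

Request:
{"method": "move_arm", "body": {"rows": "0 0 8 0 0 0 0.04"}}

```text
t: 33.8
eef_pos: [0.5516, 0.0846, 0.1976]
ee_rot: [-2.68, -0.206, -1.422]
force: [-8.0, 0.3, 2.8]
width: 0.0451
gripper_force: 60.0
```

```bash
python3 -c "
from h import *
rep()"
```

```text
q [ 0.618 -0.032 -0.957  0.923 -0.475 -1.22 ] F tool [-0.88  5.73 -6.22] M tool [-3.591 -0.709 -1.834] 0.04510930282822861 59.99640226364136
```

Free at 64° and 72°, hard stop at 80°: the 72° back-turn really gave three clicks. Repeat it from the stop and let go, then retreat.

Request:
{"method": "move_arm", "body": {"rows": "0 0 0 0 0 0 0.06; 0 0 0 0 0 0 0.06; 0 0 0 0 0 0 0.04; 0 0 0 0 0 0 0.04; 0 0 0 0 0 0 0.04"}}

```text
t: 34.42
eef_pos: [0.5515, 0.0856, 0.1971]
ee_rot: [-2.681, -0.205, -1.418]
force: [-7.4, 1.2, 2.0]
width: 0.0446
gripper_force: 60.0
```

Request:
{"method": "move_arm", "body": {"rows": "0 0 -9 0 0 0 0.04; 0 0 -9 0 0 0 0.04; 0 0 -9 0 0 0 0.04; 0 0 -9 0 0 0 0.04; 0 0 -9 0 0 0 0.04; 0 0 -9 0 0 0 0.04; 0 0 -9 0 0 0 0.04; 0 0 -9 0 0 0 0.04"}}

```text
t: 35.42
eef_pos: [0.5512, 0.085, 0.197]
ee_rot: [3.071, -0.497, -0.09]
force: [-10.0, -0.9, 4.2]
width: 0.0447
gripper_force: 60.0
```

```bash
python3 -c "
from h import *
rep()"
```

```text
q [ 0.619 -0.031 -0.957  0.921 -0.474  0.045] F tool [-6.7   2.43 -8.21] M tool [-0.788 -4.222  0.174] 0.04469118742147905 59.99972641468048
```

Request:
{"method": "move_arm", "body": {"rows": "0 0 0 0 0 0 0.0876; 0 0 0 0 0 0 0.0876; 0 0 0 0 0 0 0.0876; 0 0 0 0 0 -0.03 0.0876; 0 0 0 0 0 -0.04 0.0876; 0 0 0 0 0 -0.05 0.0876"}}

```text
t: 36.17
eef_pos: [0.4953, 0.0993, 0.3034]
ee_rot: [3.074, -0.497, -0.097]
force: [1.5, 1.4, 1.2]
width: 0.0871
gripper_force: 0.0
```

Run:
```python
from h import *
st,R=rep();print(((st['eef_pos']-S)@SR).round(4))
H=np.array([.4758,-.3310,0])
for y in (42,-138): plan(H+[0,0,.16],down(y),14)
```

```text
q [ 0.878 -0.226 -0.793  0.603 -0.864  0.213] F tool [ 1.76 -1.49 -0.54] M tool [ 0.293 -1.311 -0.023] 0.087141432042842 0.0
[0.0014 0.0023 0.1004]
total turn [ 15.4 -25.3 -47.5] dist 0.45398620451484173
[ 1.1 -1.8 -3.4] [-0.0035  0.03    0.0118]
[ 1.1 -1.8 -3.4] [-0.0049  0.03    0.0114]
[ 1.1 -1.8 -3.4] [-0.0063  0.0299  0.011 ]
[ 1.1 -1.8 -3.4] [-0.0077  0.0296  0.0106]
[ 1.1 -1.8 -3.4] [-0.0092  0.0293  0.0103]
[ 1.1 -1.8 -3.4] [-0.0106  0.029   0.0101]
[ 1.1 -1.8 -3.4] [-0.0119  0.0285  0.0099]
[ 1.1 -1.8 -3.4] [-0.0133  0.0279  0.0097]
[ 1.1 -1.8 -3.4] [-0.0146  0.0273  0.0096]
[ 1.1 -1.8 -3.4] [-0.0159  0.0266  0.0096]
[ 1.1 -1.8 -3.4] [-0.0172  0.0258  0.0096]
[ 1.1 -1.8 -3.4] [-0.0184  0.0249  0.0097]
[ 1.1 -1.8 -3.4] [-0.0195  0.024   0.0098]
[ 1.1 -1.8 -3.4] [-0.0206  0.023   0.01  ]
total turn [-30.7 -18.7 128.1] dist 0.45398620451484173
[-2.2 -1.3  9.2] [-0.0035  0.03    0.0118]
[-2.2 -1.3  9.2] [0.0016 0.0297 0.013 ]
[-2.2 -1.3  9.2] [0.0066 0.0285 0.014 ]
[-2.2 -1.3  9.2] [0.0113 0.0265 0.0148]
[-2.2 -1.3  9.2] [0.0157 0.0238 0.0155]
[-2.2 -1.3  9.2] [0.0196 0.0204 0.0159]
[-2.2 -1.3  9.2] [0.0229 0.0163 0.0161]
[-2.2 -1.3  9.2] [0.0255 0.0118 0.0161]
[-2.2 -1.3  9.2] [0.0274 0.007  0.0159]
[-2.2 -1.3  9.2] [0.0285 0.0019 0.0154]
[-2.2 -1.3  9.2] [ 0.0287 -0.0032  0.0147]
[-2.2 -1.3  9.2] [ 0.0281 -0.0083  0.0138]
[-2.2 -1.3  9.2] [ 0.0267 -0.0132  0.0127]
[-2.2 -1.3  9.2] [ 0.0245 -0.0178  0.0115]
```

Run:
```python
from h import *
H=np.array([.4758,-.3310,0])
plan(H+[0,0,.27],down(42),16)
```

```text
total turn [ 15.4 -25.3 -47.5] dist 0.43203741102636156
[ 1.  -1.6 -3. ] [0.0002 0.0267 0.0043]
[ 1.  -1.6 -3. ] [-0.001   0.0267  0.0039]
[ 1.  -1.6 -3. ] [-0.0023  0.0267  0.0035]
[ 1.  -1.6 -3. ] [-0.0036  0.0266  0.0031]
[ 1.  -1.6 -3. ] [-0.0049  0.0264  0.0028]
[ 1.  -1.6 -3. ] [-0.0062  0.0262  0.0025]
[ 1.  -1.6 -3. ] [-0.0075  0.0258  0.0022]
[ 1.  -1.6 -3. ] [-0.0087  0.0255  0.002 ]
[ 1.  -1.6 -3. ] [-0.01    0.025   0.0019]
[ 1.  -1.6 -3. ] [-0.0112  0.0245  0.0017]
[ 1.  -1.6 -3. ] [-0.0124  0.0239  0.0017]
[ 1.  -1.6 -3. ] [-0.0136  0.0233  0.0016]
[ 1.  -1.6 -3. ] [-0.0148  0.0226  0.0016]
[ 1.  -1.6 -3. ] [-0.0159  0.0218  0.0017]
[ 1.  -1.6 -3. ] [-0.0169  0.021   0.0018]
[ 1.  -1.6 -3. ] [-0.0179  0.0201  0.0019]
```

Request:
{"method": "move_arm", "body": {"rows": "1 -1.6 -3 0 0.0267 0.0043 0.0876; 1 -1.6 -3 -0.001 0.0267 0.004 0.0876; 1 -1.6 -3 -0.0023 0.0267 0.0035 0.0876; 1 -1.6 -3 -0.0036 0.0266 0.003 0.0876; 1 -1.6 -3 -0.005 0.0264 0.0028 0.0876; 1 -1.6 -3 -0.0062 0.0262 0.0025 0.0876; 1 -1.6 -3 -0.0075 0.0258 0.0022 0.0876; 1 -1.6 -3 -0.0087 0.0255 0.002 0.0876", "squeeze": 20}}

```text
t: 37.17
eef_pos: [0.4871, -0.1166, 0.286]
ee_rot: [3.059, -0.24, 0.334]
force: [-0.5, -0.0, -0.2]
width: 0.0872
gripper_force: 0.0
```

Request:
{"method": "move_arm", "body": {"rows": "1 -1.6 -3 -0.01 0.025 0.002 0.0876; 1 -1.6 -3 -0.0112 0.0245 0.0017 0.0876; 1 -1.6 -3 -0.0124 0.024 0.0017 0.0876; 1 -1.6 -3 -0.0136 0.0233 0.0016 0.0876; 1 -1.6 -3 -0.0148 0.0226 0.0016 0.0876; 1 -1.6 -3 -0.016 0.0218 0.0017 0.0876; 1 -1.6 -3 -0.017 0.021 0.0018 0.0876; 1 -1.6 -3 -0.018 0.02 0.002 0.0876"}}

```text
t: 38.17
eef_pos: [0.4792, -0.3322, 0.2676]
ee_rot: [-3.131, 0.002, 0.746]
force: [-0.1, 0.3, 1.2]
width: 0.0875
gripper_force: 0.0
```

Run:
```python
from h import *
st,R=rep()
# check collar digits/tick while clear, and head yaw
H=np.array([.4758,-.3310,0])
plan(H+[0,0,.12],down(42),5)
a3=np.load('avg3.npz');n='top'
i=np.mean([arm.grab_frame(n)[0].astype(float) for _ in range(6)],0).astype(np.float32).mean(2)
Sc=S+SR@[.0013,.0008,0];ks=np.arange(-92,36,8);print(ks)
for z,r in((-.005,.022),(-.0065,.023)):
    u=proj(n,[Sc+SR@[r*np.cos(np.radians(k)),r*np.sin(np.radians(k)),z] for k in ks]).astype(np.float32)
    print(cv2.remap(i,u[:,:1],u[:,1:],cv2.INTER_LINEAR)[:,0].astype(int))
```

```text
q [-0.273  0.195 -0.136 -0.004 -1.25   2.591] F tool [ 0.12 -0.25 -1.24] M tool [-0.174  0.038 -0.004] 0.08746499764646964 0.0
total turn [-0.6  0.1  0.7] dist 0.1476749323027866
[-0.1  0.   0.1] [-0.0003 -0.0003  0.0295]
[-0.1  0.   0.1] [-0.0003 -0.0004  0.0295]
[-0.1  0.   0.1] [-0.0003 -0.0005  0.0295]
[-0.1  0.   0.1] [-0.0003 -0.0005  0.0295]
[-0.1  0.   0.1] [-0.0003 -0.0006  0.0295]
[-92 -84 -76 -68 -60 -52 -44 -36 -28 -20 -12  -4   4  12  20  28]
[84 73 77 83 69 67 78 75 83 83 73 72 82 86 88 84]
[53 48 51 52 46 36 51 46 52 55 42 55 61 74 64 63]
```

Run:
```python
from h import *
avg={}
for n in('top','side'): avg[n]=np.mean([arm.grab_frame(n)[0].astype(float) for _ in range(10)],0)
np.savez('avg4.npz',**avg);a1=np.load('avg1.npz');a3=np.load('avg3.npz');n0={n:np.load(n+'0.npz')['p'] for n in('top','side')}
def f(x): x=np.clip(x*1.0,0,255); return np.clip((x/255)**.5*255*1.1,0,255).astype(np.float32)
def g(n,u,v): return [crop(f(i[n].astype(np.float32)),u,v,22,17,17) .clip(0,255).astype(np.uint8) for i in(n0,a1,a3,avg)]
s=g('side',310,160);t=g('top',269,173)
sm=lambda x:cv2.resize(x,(266,206))
cv2.imwrite('pics/c6.png',np.vstack([np.hstack([cv2.resize(x,(200,290)) if 0 else cv2.resize(x,(200,155)) for x in s]),np.hstack([cv2.resize(x,(200,155)) for x in t]),np.hstack([cv2.resize(crop(f(i['top'].astype(np.float32)),274,174,14,8,20).clip(0,255).astype(np.uint8),(200,115)) for i in(n0,a1,a3,avg)])]))
```

```text
(no output)
```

View pics/c6.png

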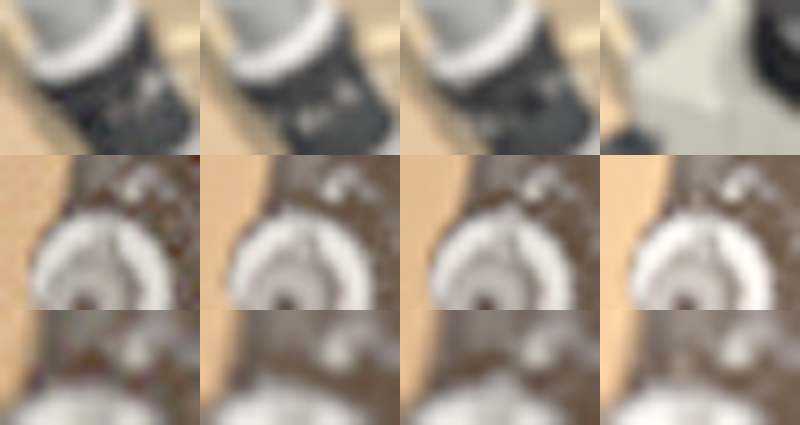

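Run:
```python
from h import *
n0=np.load('top0.npz')['p'].astype(float)
A=[n0]+[np.load('avg%d.npz'%k)['top'] for k in(1,3,4)]
Sc=S+SR@[.0013,.0008,0]
for k in(-24,0,24,48): print(k,[proj('top',Sc+SR@[r*np.cos(np.radians(k)),r*np.sin(np.radians(k)),z])[0].round(1) for r,z in((.0205,0),(.0215,-.004),(.023,-.0065),(.023,-.0225))])
for a in A:
    g=a.mean(2)
    print(np.round(g[175:182,273:290]).astype(int))
```

```text
-24 [array([283.3, 181. ]), array([283.7, 180.4]), array([284.2, 179.7]), array([285.2, 178.5])]
0 [array([280.2, 179.8]), array([280.6, 179.1]), array([280.8, 178.4]), array([281.9, 177.1])]
24 [array([277.1, 179.9]), array([277.2, 179.2]), array([277.3, 178.5]), array([278.4, 177.2])]
48 [array([274.3, 181.3]), array([274.3, 180.6]), array([274.1, 180. ]), array([275.3, 178.8])]
[[109 116 102  63  32  38  48  46  43  46  69  77  70  50  34  21  20]
 [109 111  94  54  28  34  42  33  50  64 103  68  50  48  48  33  22]
 [113 105  86  51  25  29  23  18  28  59  98  61  28  40  55  39  28]
 [110 110  68  31  33  28  27  29  27  33  37  31  24  28  26  27  41]
 [116  96  55  31  60  74  68  71  59  44  26  30  27  22  29  26  40]
 [101  72  67  91 125 137 119 112  98  99  85  51  29  25  38  35  36]
 [ 69  64 110 150 163 152 124 111 103 139 141  93  45  24  32  30  27]]
[[120 121 114  66  38  39  51  51  52  47  76  83  80  55  34  28  26]
 [118 120 102  58  31  34  42  40  49  68 113  80  55  53  53  38  29]
 [119 121  92  50  29  30  29  29  34  63 106  71  31  41  58  46  34]
 [121
[... 575 characters left out ...]
60  33  48  68  75  93  95  59  29  34  37  31  28  28  38]
 [106  72  58  96 122 139 125 123 113 108  85  56  32  25  26  29  39]
 [ 80  60 110 160 174 167 134 118 113 150 149 103  53  26  23  28  27]]
[[142 146 137  84  46  47  64  64  66  56  94 103  97  69  43  36  34]
 [143 144 124  73  41  42  52  50  61  84 138 100  70  65  64  48  35]
 [144 146 113  65  41  36  64  50  37  78 127  85  38  52  69  55  44]
 [144 145  93  43  46  45  68  56  41  38  39  36  38  38  38  43  45]
 [145 132  77  44  89  98  93  91  81  54  35  40  46  38  32  34  47]
 [130 101  85 122 163 174 154 147 132 130 106  71  40  30  35  39  48]
 [100  90 147 192 205 200 163 144 140 183 181 128  66  34  32  33  35]]
```

Run:
```python
from h import *
H=np.array([.4758,-.3310,0])
plan(H+[0,0,.043],down(42),8)
```

```text
total turn [-0.5  0.1  0.7] dist 0.22490088480237286
[-0.1  0.   0.1] [-0.0002 -0.      0.0281]
[-0.1  0.   0.1] [-0.0002 -0.0001  0.0281]
[-0.1  0.   0.1] [-0.0003 -0.0001  0.0281]
[-0.1  0.   0.1] [-0.0003 -0.0001  0.0281]
[-0.1  0.   0.1] [-0.0003 -0.0002  0.0281]
[-0.1  0.   0.1] [-0.0003 -0.0002  0.0281]
[-0.1  0.   0.1] [-0.0003 -0.0002  0.0281]
[-0.1  0.   0.1] [-0.0003 -0.0003  0.0281]
```

Request:
{"method": "move_arm", "body": {"rows": "-0.5 0 0.7 -0.001 -0.0005 0.04 0.0876; 0 0 0 -0.001 -0.0005 0.04 0.0876; 0 0 0 0 0 0.04 0.0876; 0 0 0 0 0 0.04 0.0876; 0 0 0 0 0 0.03 0.0876; 0 0 0 0 0 0.02 0.0876; 0 0 0 0 0 0.01 0.0876; 0 0 0 0 0 0.004 0.0876"}}

```text
t: 40.48
eef_pos: [0.4764, -0.3317, 0.0437]
ee_rot: [-3.141, 0.002, 0.733]
force: [0.7, 0.5, -0.4]
width: 0.087
gripper_force: 0.0
```

Request:
{"method": "move_arm", "body": {"rows": "0 0 0 0 0 0 0.06; 0 0 0 0 0 0 0.045; 0 0 0 0 0 0 0.035; 0 0 0 0 0 0 0.025; 0 0 0 0 0 0 0.025; 0 0 0 0 0 0 0.025", "squeeze": 15}}

```text
t: 41.22
eef_pos: [0.4764, -0.3317, 0.044]
ee_rot: [-3.141, 0.001, 0.733]
force: [0.1, -1.2, 0.3]
width: 0.0329
gripper_force: 0.0
```

Run:
```python
from h import *
st,R=rep();print(st['eef_pos'],np.degrees(st['ee_rot'][2]))
```

```text
q [-2.710e-01  3.970e-01 -4.250e-01  1.000e-03 -7.500e-01  2.573e+00] F tool [-0.72  0.95 -0.3 ] M tool [-0.136 -0.032 -0.018] 0.032948400114297234 0.0
[ 0.4764114  -0.33165304  0.04395947] 41.976985825625874
```

Request:
{"method": "move_arm", "body": {"rows": "0 0 0 0 0 0 0.025; 0 0 0 0 0 0 0.025; 0 0 0 0 0 0 0.025", "squeeze": 40}}

```text
t: 41.6
eef_pos: [0.4763, -0.3316, 0.0439]
ee_rot: [-3.141, 0.001, 0.733]
force: [0.2, 0.4, -0.9]
width: 0.0299
gripper_force: 39.4
```

Run:
```python
from h import *
st,R=rep();print(st['eef_pos'],np.degrees(st['ee_rot'][2]))
p,d=arm.grab_frame('top');q,e=arm.grab_frame('side');np.savez('g.npz',p=p,d=d,q=q,e=e)
cv2.imwrite('pics/c7.png',np.hstack([crop(q,310,270,66,50,6),crop(p,386,180,66,50,6)]))
```

```text
q [-2.710e-01  3.970e-01 -4.260e-01  1.000e-03 -7.500e-01  2.573e+00] F tool [ 0.44 -0.16  0.89] M tool [-0.006 -0.147  0.002] 0.029924339154004418 39.362860321998596
[ 0.47632623 -0.33164753  0.04389901] 41.977417308093855
```

View pics/c7.png

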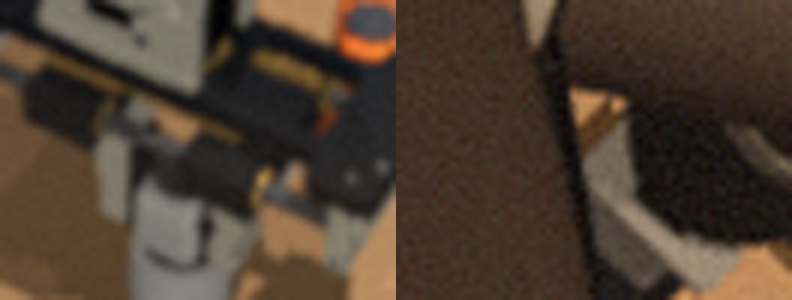

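Width 29.9 mm with the case between the pads (side crop around (170,240)): flats gripped, yaw aligned. Lift.

Request:
{"method": "move_arm", "body": {"rows": "0 0 0 0 0 -0.02 0.025; 0 0 0 0 0 -0.04 0.025; 0 0 0 0 0 -0.045 0.025; 0 0 0 0 0 -0.045 0.025; 0 0 0 0 0 -0.045 0.025; 0 0 0 0 0 -0.045 0.025; 0 0 0 0 0 -0.02 0.025", "squeeze": 45}}

```text
t: 42.58
eef_pos: [0.4773, -0.3318, 0.3067]
ee_rot: [3.139, -0.0, 0.733]
force: [0.6, -0.3, -3.1]
width: 0.03
gripper_force: 44.3
```

```bash
cat >> h.py <<'E'
SA=S+SR@[.0014,.001,0]
RT=np.c_[SR[:,0],-SR[:,1],-SR[:,2]]
def head(h): return SA+SR[:,2]*(h+.0439)
E
python3 - <<'E'
from h import *
st,R=rep();print(st['eef_pos'])
plan(head(.065),RT,16)
E
```

```text
q [-2.700e-01  1.650e-01 -8.700e-02  1.000e-03 -1.316e+00  2.574e+00] F tool [0.2  0.62 3.07] M tool [-0.13   0.006  0.004] 0.03004845525890473 44.315308928489685
[ 0.47732274 -0.33178303  0.30674512]
total turn [-13.6  26.3  53.9] dist 0.43101554093005373
[-0.9  1.6  3.4] [ 0.0186 -0.0194 -0.0003]
[-0.9  1.6  3.4] [ 0.0175 -0.0205 -0.0001]
[-0.9  1.6  3.4] [ 0.0162 -0.0215  0.0001]
[-0.9  1.6  3.4] [ 0.0149 -0.0224  0.0002]
[-0.9  1.6  3.4] [ 0.0136 -0.0233  0.0003]
[-0.9  1.6  3.4] [ 0.0122 -0.024   0.0003]
[-0.9  1.6  3.4] [ 0.0107 -0.0247  0.0003]
[-0.9  1.6  3.4] [ 0.0093 -0.0253  0.0002]
[-0.9  1.6  3.4] [ 0.0078 -0.0258  0.    ]
[-0.9  1.6  3.4] [ 0.0062 -0.0262 -0.0001]
[-0.9  1.6  3.4] [ 0.0047 -0.0265 -0.0004]
[-0.9  1.6  3.4] [ 0.0031 -0.0267 -0.0007]
[-0.9  1.6  3.4] [ 0.0016 -0.0269 -0.001 ]
[-0.9  1.6  3.4] [ 0.     -0.0269 -0.0014]
[-0.9  1.6  3.4] [-0.0015 -0.0268 -0.0018]
[-0.9  1.6  3.4] [-0.003  -0.0267 -0.0023]
```

Request:
{"method": "move_arm", "body": {"rows": "-0.9 1.6 3.4 0.0186 -0.0194 0 0.025; -0.9 1.6 3.4 0.0175 -0.0205 0 0.025; -0.9 1.6 3.4 0.0162 -0.0215 0 0.025; -0.9 1.6 3.4 0.015 -0.0224 0 0.025; -0.9 1.6 3.4 0.0136 -0.0233 0 0.025; -0.9 1.6 3.4 0.0122 -0.024 0 0.025; -0.9 1.6 3.4 0.0107 -0.0247 0 0.025; -0.9 1.6 3.4 0.0093 -0.0253 0 0.025"}}

```text
t: 43.58
eef_pos: [0.4835, -0.1153, 0.306]
ee_rot: [3.072, -0.244, 0.262]
force: [1.4, -0.4, -1.6]
width: 0.0298
gripper_force: 44.3
```

Request:
{"method": "move_arm", "body": {"rows": "-0.9 1.6 3.4 0.0078 -0.0258 0 0.025; -0.9 1.6 3.4 0.0062 -0.0262 0 0.025; -0.9 1.6 3.4 0.0047 -0.0265 0 0.025; -0.9 1.6 3.4 0.003 -0.0267 -0.0007 0.025; -0.9 1.6 3.4 0.0016 -0.027 -0.001 0.025; -0.9 1.6 3.4 0 -0.027 -0.0014 0.025; -0.9 1.6 3.4 -0.0015 -0.0268 -0.0018 0.025; -0.9 1.6 3.4 -0.003 -0.0267 -0.0023 0.025"}}

```text
t: 44.58
eef_pos: [0.4919, 0.0999, 0.3057]
ee_rot: [3.127, -0.492, -0.235]
force: [0.4, -0.0, -1.6]
width: 0.0303
gripper_force: 44.3
```

Run:
```python
from h import *
st,R=rep();print(((st['eef_pos']-SA)@SR).round(4))
plan(head(.04),RT,4)
```

```text
q [ 0.891 -0.224 -0.778  0.588 -0.895  0.094] F tool [-0.4  -0.09  1.55] M tool [-0.004 -1.846 -0.023] 0.030283982806736654 44.31368172168732
[-0.0019  0.0011  0.1041]
total turn [ 1.   0.4 -0.3] dist 0.020325132530303557
[ 0.3  0.1 -0.1] [0.0005 0.0002 0.0051]
[ 0.3  0.1 -0.1] [0.0005 0.0002 0.0051]
[ 0.3  0.1 -0.1] [0.0005 0.0002 0.0051]
[ 0.3  0.1 -0.1] [0.0005 0.0003 0.0051]
```

Request:
{"method": "move_arm", "body": {"rows": "0.5 0.2 -0.1 0.001 0.0004 0.01 0.025; 0.5 0.2 -0.1 0.001 0.0005 0.01 0.025; 0 0 0 0 0 0 0.025; 0 0 0 0 0 0 0.025"}}

```text
t: 45.08
eef_pos: [0.503, 0.0954, 0.2896]
ee_rot: [3.142, -0.499, -0.23]
force: [-0.5, 0.6, -1.6]
width: 0.0296
gripper_force: 44.3
```

Run:
```python
from h import *
st,R=rep();print(((st['eef_pos']-SA)@SR).round(4))
plan(head(.026),RT,2)
p,d=arm.grab_frame('side');q,e=arm.grab_frame('top')
cv2.imwrite('pics/c8.png',np.hstack([crop(p,280,130,60,60,6),crop(q,250,155,60,60,6)]))
```

```text
q [ 0.842 -0.205 -0.812  0.618 -0.811  0.1  ] F tool [-1.31 -0.42  1.13] M tool [ 0.031 -1.861  0.013] 0.029584350025164016 44.31623876094818
[ 0.0008 -0.0007  0.0842]
total turn [ 0.   0.1 -0. ] dist 0.0143839288345131
[ 0.  0. -0.] [-0.0004 -0.0004  0.0072]
[ 0.  0. -0.] [-0.0004 -0.0004  0.0072]
```

View pics/c8.png

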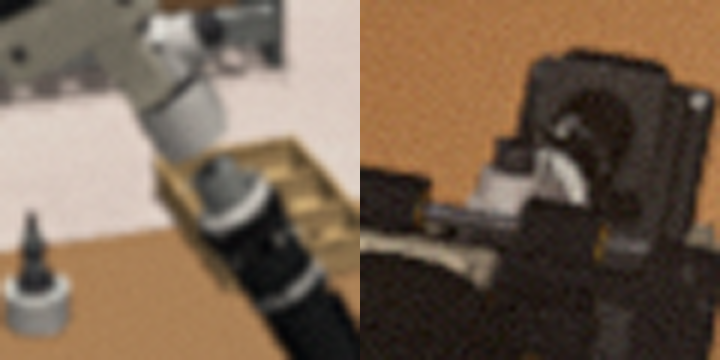

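Side crop shows the skirt rim (~(199,143)) directly along the axis above the spigot (~(213,168)); aligned. Insert.

Request:
{"method": "move_arm", "body": {"rows": "0 0 0 -0.0004 -0.0004 0.007 0.025; 0 0 0 -0.0004 -0.0004 0.007 0.025; 0 0 0 0 0 0.003 0.025; 0 0 0 0 0 0.003 0.025; 0 0 0 0 0 0.003 0.025; 0 0 0 0 0 0 0.025"}}

```text
t: 45.92
eef_pos: [0.5134, 0.0939, 0.2686]
ee_rot: [3.141, -0.498, -0.229]
force: [0.1, 0.2, -1.9]
width: 0.0298
gripper_force: 44.3
```

Run:
```python
from h import *
st,R=rep();print(((st['eef_pos']-SA)@SR).round(4),(SR.T@st['force']).round(2))
```

```text
q [ 0.802 -0.17  -0.844  0.656 -0.738  0.08 ] F tool [-0.86 -0.21  1.75] M tool [-0.053 -1.961  0.023] 0.02983691051698975 44.316356778144836
[-0.0001  0.0002  0.0609] [-0.86  0.21 -1.75]
```

Request:
{"method": "move_arm", "body": {"rows": "0 0 0 0 0 0.003 0.025; 0 0 0 0 0 0.003 0.025; 0 0 0 0 0 0.003 0.025; 0 0 0 0 0 0 0.025"}}

```text
t: 46.42
eef_pos: [0.5174, 0.0929, 0.2605]
ee_rot: [3.141, -0.498, -0.229]
force: [0.1, -0.6, -1.5]
width: 0.0297
gripper_force: 45.0
```

Run:
```python
from h import *
st,R=rep();print(((st['eef_pos']-SA)@SR).round(4),(SR.T@st['force']).round(2))
```

```text
q [ 0.785 -0.155 -0.856  0.674 -0.709  0.071] F tool [-0.56  0.59  1.44] M tool [-0.036 -1.92   0.029] 0.02968610294683541 44.980831146240234
[-0.0003  0.      0.0517] [-0.56 -0.6  -1.44]
```

Request:
{"method": "move_arm", "body": {"rows": "0 0 0 0 0 0.002 0.025; 0 0 0 0 0 0.002 0.025; 0 0 0 0 0 0.002 0.025; 0 0 0 0 0 0 0.025"}}

```text
t: 46.92
eef_pos: [0.5203, 0.0923, 0.2554]
ee_rot: [3.141, -0.498, -0.229]
force: [-0.3, 0.2, -2.7]
width: 0.0298
gripper_force: 45.0
```

Run:
```python
from h import *
st,R=rep();print(((st['eef_pos']-SA)@SR).round(4),(SR.T@st['force']).round(2))
```

```text
q [ 0.774 -0.146 -0.864  0.686 -0.69   0.065] F tool [-1.58 -0.15  2.24] M tool [-0.06  -1.994  0.   ] 0.02976764371607816 44.9808007478714
[-0.0002  0.0001  0.0458] [-1.58  0.15 -2.24]
```

Request:
{"method": "move_arm", "body": {"rows": "0 0 0 0 0 0.001 0.025; 0 0 0 0 0 0.001 0.025; 0 0 0 0 0 0 0.025"}}

```text
t: 47.3
eef_pos: [0.5212, 0.0921, 0.2537]
ee_rot: [3.141, -0.498, -0.229]
force: [-0.2, -0.0, -2.6]
width: 0.0297
gripper_force: 45.0
```

Run:
```python
from h import *
st,R=rep();print(((st['eef_pos']-SA)@SR).round(4),(SR.T@st['force']).round(2))
```

```text
q [ 0.77  -0.143 -0.867  0.69  -0.683  0.063] F tool [-1.39  0.05  2.16] M tool [ 0.04  -2.169  0.021] 0.02969596876705312 44.980552196502686
[-0.0002  0.0002  0.0439] [-1.39 -0.05 -2.16]
```

Request:
{"method": "move_arm", "body": {"rows": "0 0 0 0 0 0.001 0.025; 0 0 0 0 0 0.001 0.025; 0 0 0 0 0 0 0.025"}}

```text
t: 47.68
eef_pos: [0.5219, 0.092, 0.253]
ee_rot: [-3.141, -0.499, -0.23]
force: [-20.2, 2.5, 11.6]
width: 0.0297
gripper_force: 45.0
```

Run:
```python
from h import *
st,R=rep();print(((st['eef_pos']-SA)@SR).round(4),(SR.T@st['force']).round(2))
```

```text
q [ 0.767 -0.142 -0.869  0.694 -0.678  0.06 ] F tool [-12.18   2.15 -19.89] M tool [-0.85  -6.368  0.045] 0.029744509226028545 45.00137150287628
[0.     0.0002 0.043 ] [-12.17  -2.16  19.89]
```

Request:
{"method": "move_arm", "body": {"rows": "0 0 0 -0.0005 0 0 0.025; 0 0 0 0 0 0 0.04; 0 0 0 0 0 0 0.06; 0 0 0 0 0 0 0.06; 0 0 0 0 0 -0.01 0.07; 0 0 0 0 0 -0.03 0.07; 0 0 0 0 0 -0.05 0.07; 0 0 0 0 0 -0.06 0.07"}}

```text
t: 48.68
eef_pos: [0.4506, 0.1078, 0.3847]
ee_rot: [3.14, -0.497, -0.229]
force: [0.8, 2.0, 0.9]
width: 0.0697
gripper_force: 0.0
```

Request:
{"method": "move_arm", "body": {"rows": "0 0 0 -0.05 0 -0.01 0.07; 0 0 0 -0.05 0 0 0.07; 0 0 0 -0.05 0 0 0.07; 0 0 0 0 0 0 0.07"}}

```text
t: 49.18
eef_pos: [0.3262, 0.1406, 0.3261]
ee_rot: [-3.14, -0.494, -0.218]
force: [0.2, 0.5, 0.4]
width: 0.07
gripper_force: 0.0
```

Run:
```python
from h import *
from scipy.optimize import least_squares
st,R=rep();print(((st['eef_pos']-SA)@SR).round(4))
A={}
for n in('side','top'):
    F=[arm.grab_frame(n) for _ in range(6)];A[n]=np.mean([f[0].astype(float) for f in F],0);d=np.median([f[1] for f in F],0)
    P=((cloud(n,d)-SA)@SR).reshape(-1,3);r=np.hypot(P[:,0],P[:,1])
    b=P[(P[:,2]>.004)&(P[:,2]<.025)&(r<.035)]
    o=least_squares(lambda p:np.hypot(b[:,0]-p[0],b[:,1]-p[1])-.021,[0,0],loss='soft_l1',f_scale=.0015)
    c=P[(P[:,2]>.058)&(P[:,2]<.08)&(r<.012)]
    k=P[(P[:,0]>.025)&(P[:,0]<.05)&(abs(P[:,1])<.03)&(P[:,2]>.03)&(P[:,2]<.075)]
    print(n,'skirt',len(b),o.x.round(4),'cap z',np.median(c[:,2]).round(4),len(c),'output',k.mean(0).round(4),len(k))
np.savez('fin.npz',**A)
cv2.imwrite('pics/c9.png',np.hstack([crop(A['side'].astype(np.float32),290,125,50,62,8).clip(0,255),crop(A['top'].astype(np.float32),255,150,50,62,8).clip(0,255)]).astype(np.uint8))
```

```text
q [ 1.664 -0.531 -0.857  0.475 -1.424 -0.425] F tool [ 0.21 -0.55 -0.3 ] M tool [ 0.037 -1.492 -0.01 ] 0.06998247111361082 0.0
[-0.1418  0.0031  0.2038]
side skirt 82 [-0.0052 -0.0017] cap z 0.0674 19 output [ 0.0313 -0.0063  0.052 ] 25
top skirt 18 [-0.0018 -0.0004] cap z 0.0677 74 output [ 0.0321 -0.0011  0.0555] 52
```

View pics/c9.png

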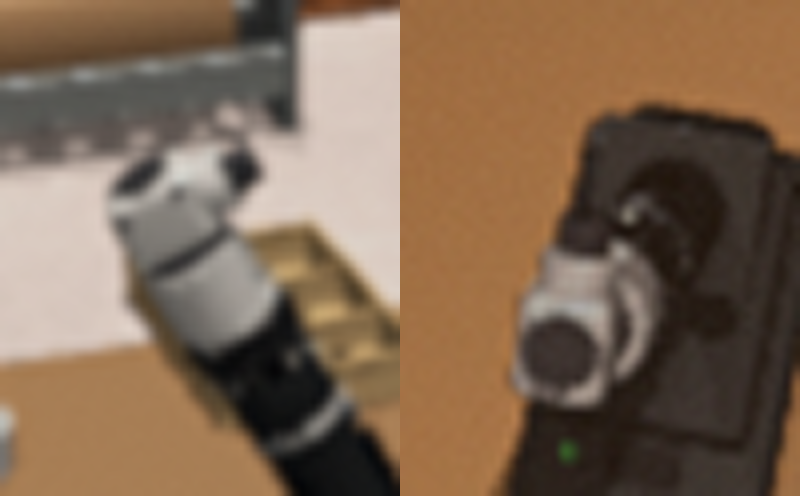

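Run:
```python
from h import *
a=np.load('fin.npz');I=[np.load('side0.npz')['p'].astype(float),np.load('avg1.npz')['side'],np.load('avg3.npz')['side'],a['side']]
Sc=S+SR@[.0013,.0008,0];ks=np.arange(-156,-20,8);print(ks)
for z in(-.018,-.02,-.022,-.024,-.026):
    u=proj('side',[Sc+SR@[.023*np.cos(np.radians(k)),.023*np.sin(np.radians(k)),z] for k in ks]).astype(np.float32)
    for i in I: print(z,cv2.remap(i.astype(np.float32).mean(2),u[:,:1],u[:,1:],cv2.INTER_LINEAR)[:,0].astype(int))
```

```text
[-156 -148 -140 -132 -124 -116 -108 -100  -92  -84  -76  -68  -60  -52
  -44  -36  -28]
-0.018 [28 25 18 14 11 10 11 14 22 18 18 30 49 59 42 48 66]
-0.018 [31 31 26 26 24 20 20 26 22 18 22 34 35 22 21 42 70]
-0.018 [32 33 30 25 22 22 17 16 15 13 14 26 35 36 29 35 58]
-0.018 [30 29 24 20 20 22 19 21 17 13 13 26 37 37 34 47 66]
-0.02 [28 25 19 14  9  8 11 19 27 22 21 38 66 73 57 56 67]
-0.02 [36 34 32 32 26 23 30 38 28 25 25 44 46 28 23 46 70]
-0.02 [40 40 37 31 31 28 21 18 15 11 12 25 43 45 39 44 60]
-0.02 [35 32 29 25 27 26 22 22 17 11 10 29 51 48 45 54 69]
-0.022 [32 26 20 13  6  8 13 25 29 27 29 43 71 75 68 67 75]
-0.022 [42 40 39 34 24 26 42 47 38 31 30 53 53 34 28 54 76]
-0.022 [48 48 43 38 40 32 25 21 16 11 11 22 43 46 49 54 67]
-0.022 [41 37 34 31 35 28 22 21 17 10 11 32 59 55 56 65 76]
-0.024 [33 29 21 13  7 10 12 25 28 27 35 44 62 66 64 74 85]
-0.024 [47 45 40 30 23 30 56 49 45 35 32 45 57 36 35 59 83]
-0.024 [56 53 44 44 42 34 27 24 18 12 11 21 38 42 47 62 78]
-0.024 [45 42 36 36 34 27 18 20 18 12 12 31 61 54 56 76 86]
-0.026 [37 32 23 13 11 11 13 24 24 25 36 39 45 47 51 75 97]
-0.026 [49 46 36 23 20 30 49 49 41 35 30 36 45 36 33 64 94]
-0.026 [58 53 46 46 39 30 24 25 19 14 15 18 30 34 41 67 92]
-0.026 [47 44 39 36 29 21 16 20 19 14 17 27 47 46 47 76 99]
```

```bash
python3 -c "
from station import arm
print(arm.job_done())"
```

```text
the job is handed in; nothing more can be done
None
```

I handed the job in at about 50 s: the right-angle head is on the driver's nose, output towards the key and cap height reading fully home, and the collar is set to 4 by counting three clicks up from the end stop (rehearsed once; too small in the pictures to read), result not reported back.

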